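# Pack warmed sample bottles into the cold carrier

## Task

Get the sample bottles ready for transport: first slide the cold plate fully home into the slot under the carrier, then move the incubator's shutter from stop to stop so that its window opens over each row that holds bottles, lift every bottle straight out and put it in the carrier's open bay (standing or lying, either will do). When all the bottles are in the carrier, slide the shutter back to its closed stop, with the cold plate still home, and leave the tub, the spray can and the tape roll where they are.

Things in the scene. Friction and masses are not known exactly. Their poses are not given: they have to be found in the camera images.
- block: White incubator, fixed, 200 (x) x 250 (y) x 110 mm high; origin at the centre of its underside, x away from the robot at yaw 0, z up. Four square wells at (x, y) = (-42, -16), (42, -16) [first row], (-42, 48), (42, 48) mm [second row]; each 37 mm square, from its floor at z = 8 to z = 60 mm, where it opens into the trench of its row. Runner rails at x = -102 and 102 mm reach z = 120 mm.
- row1 (a point): Middle of the first row (y = -16 mm in the block's frame), on the floor of its trench, z = 60 mm. The trench, 42 mm wide (y) and 174 mm long (x), open from z = 60 to 110 mm, gives the fingers room in front of and behind each bottle: grip with the fingers closing along the block's x. The bottle tops stand 48 mm over the trench floor. Axes as the block's.
- row2 (a point): The same for the second row (y = 48 mm in the block's frame).
- shutter (a joint): Position (m) of the clear shutter plate, sliding along the block's +y. Spring stops at 0 (closed, all wells covered), 0.064 (window over the first row), 0.128 (window over the second row). It snaps into a stop from within about 6 mm; entering or leaving a stop takes about 10 N, in between about 2 N. It starts at or within 2 mm of 0.
- window (a point): Centre of the shutter's window on the plate's top face, at block x = 0, y = -80 mm + joint value, z = 117 mm; axes as the block's. The window is 174 mm (x) x 44 mm (y), edged in steel. The plate is 5 mm thick, 196 mm wide (x), and reaches from 93 mm on the -y side to 157 mm on the +y side of this point.
- shutter_grip (a point): Grip point on the shutter's black fin handle: 60 mm long (block's x), 12 mm thick (block's y), standing 34 mm above the plate, centred 62 mm on the -y side of the window's centre. The point is on the fin's centre line, 13 mm below its top and 21 mm above the plate; axes as the block's.
- carrier: Grey cold carrier, fixed, 150 (x) x 200 (y) x 65 mm high; origin at the centre of its underside, x away from the robot at yaw 0. An open bay on top and, below the bay's floor, a slot for the cold plate in the face that looks to -x.
- bay (a point): Centre of the bay's floor, 28 mm above the bench, in the middle of the carrier. The bay is 140 (x) x 190 mm (y) inside, with 5 mm walls that rise 37 mm above its floor (to 65 mm over the bench). Axes as the carrier's.
- slot (a point): Centre of the slot's mouth in the carrier's face (x = -75 mm in its frame), on the bench. The slot runs along the carrier's +x: 55 mm wide, 23 mm high, its floor the bench, ending at a stop 105 mm in. Two flared cheeks, 23 mm high, stand up to 20 mm out in front of it, to 43 mm either side, and guide the plate in. Axes as the carrier's.
- cold_plate: Loose flat white cold plate, a rigid slab 130 (x) x 52 (y) x 20 mm (z) with rounded edges, about 0.2 kg, lying flat on the bench in front of the carrier, about across it; origin at the centre of its underside. Either end may go in first. Fully home (end against the slot's stop) its origin is at x = -35 mm, y = 0 in the carrier's frame and 25 mm of it stand out of the slot's face.
- bottle0: Square sample bottle, or None when there is none: body 34 x 34 mm and 74 mm tall, round grey cap 34 mm across from 78 to 100 mm, about 0.11 kg; origin at the centre of its underside, z along the bottle. It starts standing in the block's well at (-42, -16) mm with its underside at z = 8 mm, its top 4 mm below the shutter.
- bottle1: Square sample bottle, or None when there is none: body 34 x 34 mm and 74 mm tall, round grey cap 34 mm across from 78 to 100 mm, about 0.11 kg; origin at the centre of its underside, z along the bottle. It starts standing in the block's well at (42, -16) mm with its underside at z = 8 mm, its top 4 mm below the shutter.
- bottle2: Square sample bottle, or None when there is none: body 34 x 34 mm and 74 mm tall, round grey cap 34 mm across from 78 to 100 mm, about 0.11 kg; origin at the centre of its underside, z along the bottle. It starts standing in the block's well at (-42, 48) mm with its underside at z = 8 mm, its top 4 mm below the shutter.
- bottle3: Square sample bottle, or None when there is none: body 34 x 34 mm and 74 mm tall, round grey cap 34 mm across from 78 to 100 mm, about 0.11 kg; origin at the centre of its underside, z along the bottle. It starts standing in the block's well at (42, 48) mm with its underside at z = 8 mm, its top 4 mm below the shutter.
- tub: Bystander: white lidded tub, 72 mm across, 85 mm high; origin at the centre of its underside.
- spray_can: Bystander: can 52 mm across, 170 mm high; origin at the centre of its underside.
- tape_roll: Bystander: yellow roll 68 mm across, 40 mm high; origin at the centre of its underside.
There are look-alikes about, which are no part of the job. What is shaped like the cold_plate but purple is not meant.

How it is judged:
By the outcome, as a careful person would: the job done as asked, in the order asked, and still so for the second after the job is handed in, with the robot touching nothing.
Of bottle0, bottle1, bottle2, bottle3 only 2 to 4 are there at a start; the rules pass over those that are not, and their reading is None.
At some moment in a run one of cold_plate may be knocked a few centimetres aside while the robot is not near it.
Once in a run the grip may slacken for a moment while it holds something.
It also fails if it takes over 210 s, if anything falls off the work surface, if the arm or the gripper's body presses on something with over 40 N, if the wrist force passes 120 N, or if a joint passes its speed limit or range.

## Robot

A 6-joint arm with a two-finger parallel gripper is mounted at the origin on the work surface. World frame = base frame: x ahead of the robot, y to its left, z up, the work surface at z = 0. Lengths are in mm, angles in rad, forces in N, time in s.
With the tool pointing down it reaches from about 350 to 775 mm from the base axis. Payload 7.3 kg.
Tool frame: the origin (TCP) lies at the very end of the fingers, on their centre line; the grasp point (between the pads) lies bot.grip_point_offset behind it (bot.grip_point_offset is the distance from the TCP to the grasp point, in mm); z points along the fingers, y is the line along which they close (so a half turn about z gives the same grasp; the last joint's range is limited). The gripper opens to 92 mm and grips with 3 to 60 N. Pads are 19 mm wide; open, the fingers measure 130 mm over their backs; the gripper's body (75 mm by 190 mm) begins 47 mm behind the grasp point.
Start: joints at [1.022, 0.342, 1.524, -0, 1.275, -0.146], TCP at [205.787, 483.011, 190.841] pointing down, gripper open.
Joint ranges: [-2.53, 2.53], [-0.77, 2.02], [0.04, 2.7], [-1, 4.14], [0.28, 2.66], [-3.11, 3.11]. Speed limits (rad/s): [2.57, 2.57, 3.14, 3.14, 3.14, 3.14].

## Interface

Orientations are given as [roll, pitch, yaw] about the fixed x, y, z axes, in that order (R = Rz(yaw) Ry(pitch) Rx(roll)).
In Python, from plant import bot gives the robot as it stands. The module is installed in compiled form; this text tells all that it offers.
- The arm moves only by the tool carry_out, never from a script. Its argument "plan" is a list of rows, each an object of numbers: "tx", "ty", "tz": the shift along the world's x, y, z in mm; "rx", "ry", "rz": the turn, a rotation vector about the world's x, y, z in rad. A call has 1 to 12 rows; each row shifts and turns the commanded pose from where the row before left it; what a row does not reach is not made up. A row lasts 1/10 s, in which the tool goes at most 50 mm and 8.59 degrees, less where a joint would pass 70% of its speed; a pose out of reach is approached as far as the arm can. A call with a gripper value outside its range is refused whole. "gripper" is the closure, from 0 (fully open) to 1 (shut), set as the call begins (left out, the last holds). The fingers move at their own pace and stop on an object; the grip force is fixed at half the most. Time passes only in rows, so rows that do not move let the fingers close. It gives the time, the measured TCP pose, the force, the opening and the grip force at its end, in the units of the state.
- bot.get_obs(): the state, without advancing time (a new reading comes with each control period).
- bot.capture(name): name is "scene" or "side" or "wrist"; returns the picture (480x640x3 uint8, red, green, blue); there is no depth.
- bot.camera_model(name): a dict with "camera_matrix" (3x3 intrinsics, pixels), "R" (3x3) and "t" (3): a world point X has camera coordinates R X + t. Camera axes: x right, y down, z forward; pixel columns grow to the right and rows downward; lengths in mm; the calibration is good to about 2 mm. A picture is of the moment at which its call begins: read the wrist's pose just before it. camera_model takes no time and is no camera call; for the wrist camera it gives the pose at the moment of the call.
- bot.close_job(): hands the job in; it is judged then, once.
The state is a dict: "time": time; "joint_positions": joint angles; "dq": joint speeds; "tau": joint torques, N m; "tool_pos": TCP position; "tcp_rot": TCP orientation; "contact_force": force on the tool from outside, world axes, zero at the start; "moment": the same for the moment, N m; "grip_width": finger opening in mm; "finger_force": force on a finger pad.
Only numpy, scipy, OpenCV 4.12 (cv2) and the standard library are available. Lean on these libraries where they do the work, as an engineer would, in place of code of your own. Each camera call takes 0.05 s, during which the arm holds its last target. There are 200 camera calls.

## Working session

There is one attempt and no reset: what is moved stays moved. The work goes in short steps, Python scripts to look and compute and a tool call to move; the robot and the scene stay as the last step left them, time stands still between calls to the robot, and variables do not carry over. Pictures are saved under pics/ and viewed, at most 14 in all, crops included, and the job is handed in when it is done.

Besides the shell and the picture viewer there is one more tool, called after "Call:" as a command line: name --argument value ..., lists and objects as JSON in quotes. carry_out: Moves the arm, as the interface text tells. Its arguments: {"type":"object","properties":{"plan":{"type":"array"},"gripper":{"type":"number"}},"required":["plan"]}

```bash
mkdir -p pics; ls; python3 - <<'E'
from plant import bot
import cv2
o=bot.get_obs()
for k,v in o.items(): print(k,v)
print(bot.grip_point_offset)
for n in ["scene","side"]:
    im=bot.capture(n); cv2.imwrite(f"pics/{n}0.png",im[:,:,::-1])
    m=bot.camera_model(n); print(n,m)
E
```

```text
pics
time 0.0
joint_positions [ 1.02200088e+00  3.42673793e-01  1.52500273e+00 -9.19531747e-06
  1.27535050e+00 -1.46023956e-01]
dq [ 0.00032601 -0.00081131 -0.00023772 -0.00022712 -0.00056682 -0.00168664]
tau [-4.29802794e-04 -4.31228828e+01 -2.44219851e+01  7.17144390e-02
  5.59333863e-02 -1.47729434e-04]
tool_pos [205.54744355 482.61403924 190.17535953]
tcp_rot [-3.14017227e+00 -2.00009295e-04  2.73882371e+00]
contact_force [-0.64564848  0.04023751 -0.02102957]
moment [ 0.04155795 -0.00182908 -0.04801256]
finger_force 0.0
grip_width 91.69540245389199
18.8
scene {'camera_matrix': array([[443.42242318,   0.        , 314.24142255],
       [  0.        , 443.42242318, 244.57735236],
       [  0.        ,   0.        ,   1.        ]]), 'R': array([[-0.83174514,  0.55508944, -0.00870236],
       [ 0.40718481,  0.59932   , -0.6892141 ],
       [-0.37735997, -0.57679394, -0.72450548]]), 't': array([ 487.58113322, -148.07729235, 1260.04157359])}
side {'camera_matrix': array([[552.42911552,   0.        , 313.91982817],
       [  0.        , 552.42911552, 239.58322334],
       [  0.        ,   0.        ,   1.        ]]), 'R': array([[ 0.99099703, -0.13269136, -0.01782951],
       [-0.10588414, -0.69526504, -0.71091144],
       [ 0.08193557,  0.70639899, -0.7030555 ]]), 't': array([-556.1542484 ,  118.19175839, 1457.52730751])}
```

View pics/scene0.png

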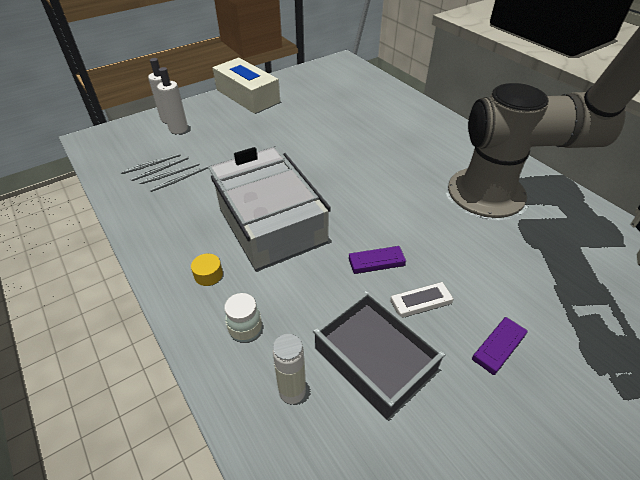

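View pics/side0.png

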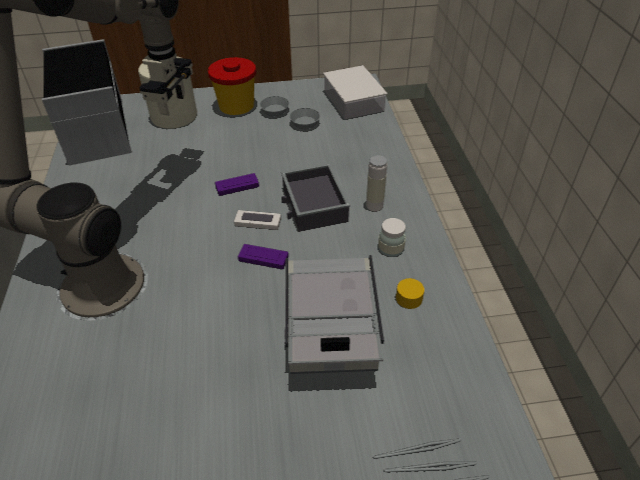

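The scene view shows the incubator at (270,205), with its fin at (245,156). The carrier is at (380,350) and the white plate with a dark inset at (421,299). Purple look-alikes lie at (377,260) and (500,345). The side view shows the same things: plate (258,218), carrier (315,197), block (333,315), purples (237,184) and (263,256). Two faint round shapes show under the shutter at (350,290).

Things that could be taken for the cold plate are white (421,299), purple (377,260) and purple (500,345), so I choose the white one. I'll check it in a close crop.

```bash
cat > h.py <<'E'
from plant import bot
import numpy as np, cv2
from scipy.optimize import least_squares
from scipy.spatial.transform import Rotation as Ro
def ray(m,uv,z):
    d=m["R"].T@np.linalg.inv(m["camera_matrix"])@np.r_[uv,1.]; c=-m["R"].T@m["t"]
    return (c+d*(z-c[2])/d[2])
def proj(m,X):
    p=(m["R"]@np.atleast_2d(X).T).T+m["t"]; p=p@m["camera_matrix"].T
    return p[:,:2]/p[:,2:]
def whereami():
    o=bot.get_obs(); print("t",round(o["time"],2),"pos",o["tool_pos"].round(1),"rot",np.round(o["tcp_rot"],3),"q",o["joint_positions"].round(2),"F",np.round(o["contact_force"],1),"w",round(o["grip_width"],1),o["finger_force"])
E
python3 - <<'E'
from h import *
s=cv2.imread("pics/scene0.png"); d=cv2.imread("pics/side0.png")
a=cv2.resize(s[140:270,195:335],(400,372),interpolation=cv2.INTER_CUBIC)
b=cv2.resize(s[275:415,310:460],(400,372),interpolation=cv2.INTER_CUBIC)
c=cv2.resize(d[245:390,275:395],(186*120//145*1,186*1));
c=cv2.resize(d[250:390,280:390],(300,228*300//180)) if 0 else cv2.resize(d[250:390,280:390],(179,228))
e=cv2.resize(d[160:235,225:355],(395,228))
top=np.hstack([a,b]); bot_=np.hstack([c,e]); bot_=np.hstack([bot_,np.zeros((228,800-bot_.shape[1],3),np.uint8)])
cv2.imwrite("pics/m1.png",np.vstack([top,bot_]))
for n,im in(("scene",s),("side",d)):
    m=bot.camera_model(n); hsv=cv2.cvtColor(im,cv2.COLOR_BGR2HSV)
    roi=(380,275,465,325) if n=="scene" else (225,200,290,235)
    w=np.zeros(im.shape[:2],np.uint8);x0,y0,x1,y1=roi
    w[y0:y1,x0:x1]=(cv2.inRange(hsv,(0,0,200),(180,40,255)))[y0:y1,x0:x1]
    cs,_=cv2.findContours(w,0,2);cc=max(cs,key=cv2.contourArea)
    P=np.array([ray(m,p[0],20)[:2] for p in cv2.convexHull(cc)],np.float32)
    print(n,cv2.contourArea(cc),cv2.minAreaRect(P))
E
```

```text
scene 978.5 ((419.1474304199219, 179.5836181640625), (49.988609313964844, 127.39590454101562), 74.03424072265625)Traceback (most recent call last):
  File "<stdin>", line 15, in <module>
ValueError: max() iterable argument is empty
```

View pics/m1.png

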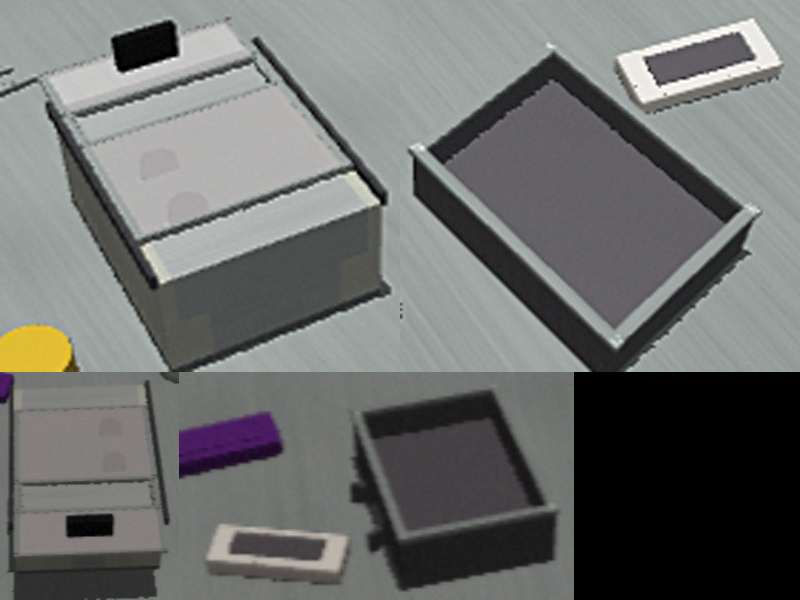

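```bash
cat >> h.py <<'E'
def fit(obs,x0):
    # obs: list (model, local xyz, uv)
    def f(p):
        R=Ro.from_euler('z',p[2]).as_matrix()
        return np.concatenate([(proj(m,R@np.array(X)+[p[0],p[1],0])[0]-uv) for m,X,uv in obs])
    r=least_squares(f,x0,loss='soft_l1',f_scale=1.5,x_scale=[100,100,.1]); return r.x,r.fun.reshape(-1,2)
E
python3 - <<'E'
from h import *
sc=bot.camera_model("scene");sd=bot.camera_model("side")
A=lambda u,v:(195+u/2.857,140+v/2.862)
B=lambda u,v:(310+(u-400)/2.667,275+v/2.657)
C=lambda u,v:(280+u/1.627,250+(v-372)/1.629)
E=lambda u,v:(225+(u-179)/3.038,160+(v-372)/3.04)
for uv in [(550,45),(412,150),(617,345),(757,210)]: print("car sc",ray(sc,B(*uv),65).round())
for uv in [(357,415),(493,392),(553,508),(403,535)]: print("car sd",ray(sd,E(*uv),65).round())
for uv in [(42,80),(230,22),(352,170),(150,242)]: print("sh sc",ray(sc,A(*uv),117).round())
for uv in [(14,408),(147,408),(160,553),(13,555)]: print("sh sd",ray(sd,C(*uv),117).round())
for uv in [(158,164),(188,208)]: print("bot sc",ray(sc,A(*uv),108).round())
for uv in [(210,527),(348,535),(340,582),(207,572)]: print("plate sd",ray(sd,E(*uv),20).round())
E
```

```text
car sc [536. 125.  65.]
car sc [681. 144.  65.]
car sc [653. 342.  65.]
car sc [507. 322.  65.]
car sd [511. 311.  65.]
car sd [651. 327.  65.]
car sd [679. 142.  65.]
car sd [536. 126.  65.]
sh sc [ 650. -394.  117.]
sh sc [ 462. -376.  117.]
sh sc [ 487. -130.  117.]
sh sc [ 668. -148.  117.]
sh sd [ 484. -135.  117.]
sh sd [ 677. -164.  117.]
sh sd [ 643. -408.  117.]
sh sd [ 458. -384.  117.]
bot sc [ 614. -239.  108.]
bot sc [ 620. -176.  108.]
plate sd [357. 216.  20.]
plate sd [488. 184.  20.]
plate sd [475. 120.  20.]
plate sd [352. 153.  20.]
```

Call:
carry_out --plan '[{"tx": 16,"ty": -24,"rz": 0.01},{"tx": 20,"ty": -30,"rz": 0.01},{"tx": 20,"ty": -30,"rz": 0.01},{"tx": 20,"ty": -30,"rz": 0.01},{"tx": 20,"ty": -30,"rz": 0.01},{"tx": 20,"ty": -30,"rz": 0.01},{"tx": 20,"ty": -30,"rz": 0.01},{"tx": 20,"ty": -30,"rz": 0.01},{"tx": 20,"ty": -30,"rz": 0.01},{"tx": 18,"ty": -28,"rz": 0.01},{"rz": 0.02},{}]'

```text
invalid input at $.plan[0]: expected keys tx, ty, tz, rx, ry, rz
```

```bash
python3 - <<'E'
from h import *
whereami()
m=bot.camera_model("wrist");im=bot.capture("wrist");cv2.imwrite("pics/w1.png",im[:,:,::-1])
np.savez("w1.npz",**m); print(m)
sd=bot.camera_model("side")
print("can base",ray(sd,(375,210),0).round(), "can top",ray(sd,(377,160),170).round(),"tub",ray(sd,(393,225),85).round())
E
```

```text
t 0.1 pos [205.6 482.7 190.2] rot [-3.14  -0.     2.739] q [ 1.02  0.34  1.52 -0.    1.28 -0.15] F [ 1.2  0.3 -0.8] w 91.5 0.0
{'camera_matrix': array([[353.55060371,   0.        , 318.0961838 ],
       [  0.        , 353.55060371, 237.44611362],
       [  0.        ,   0.        ,   1.        ]]), 'R': array([[ 0.39159572,  0.92013579, -0.00170722],
       [ 0.88977566, -0.37820092,  0.2554669 ],
       [ 0.23441856, -0.10155879, -0.9668163 ]]), 't': array([-524.63570886,  -33.4475357 ,  388.87402653])}
can base [769. 180.   0.] can top [768. 198. 170.] tub [779.  21.  85.]
```

View pics/w1.png

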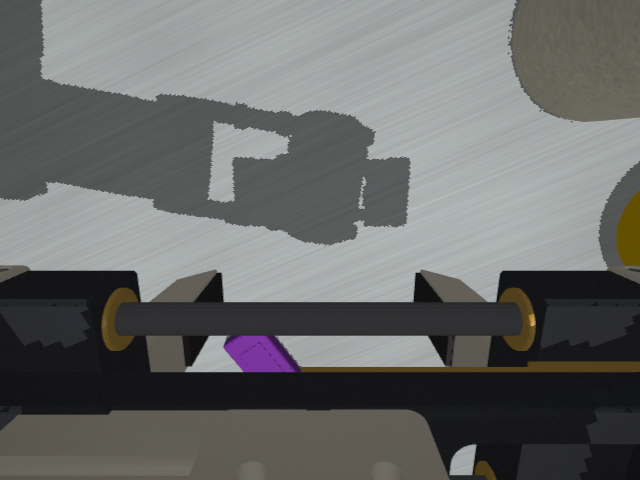

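The wrist view shows only bare bench and a purple slab; the plan was refused because every row needs all its keys. I'll resend it, aiming so the camera sees the plate.

Call:
carry_out --plan '[{"tx": 24,"ty": -26,"tz": 5,"rx": 0,"ry": 0,"rz": 0.01},{"tx": 24,"ty": -26,"tz": 5,"rx": 0,"ry": 0,"rz": 0.01},{"tx": 24,"ty": -26,"tz": 5,"rx": 0,"ry": 0,"rz": 0.01},{"tx": 24,"ty": -26,"tz": 5,"rx": 0,"ry": 0,"rz": 0.01},{"tx": 24,"ty": -26,"tz": 5,"rx": 0,"ry": 0,"rz": 0.01},{"tx": 24,"ty": -26,"tz": 5,"rx": 0,"ry": 0,"rz": 0.01},{"tx": 24,"ty": -26,"tz": 5,"rx": 0,"ry": 0,"rz": 0.01},{"tx": 24,"ty": -26,"tz": 5,"rx": 0,"ry": 0,"rz": 0.01},{"tx": 24,"ty": -26,"tz": 5,"rx": 0,"ry": 0,"rz": 0.01},{"tx": 24,"ty": -26,"tz": 5,"rx": 0,"ry": 0,"rz": 0.01},{"tx": 24,"ty": -26,"tz": 5,"rx": 0,"ry": 0,"rz": 0.02},{"tx": 20,"ty": -32,"tz": 5,"rx": 0,"ry": 0,"rz": 0}]'

```text
time: 1.35
tool_pos: [490.7, 164.0, 250.7]
tcp_rot: [3.141, -0.0, 2.86]
contact_force: [0.9, 0.4, -0.2]
grip_width: 92.2
finger_force: 0.0
```

```bash
python3 - <<'E'
from h import *
whereami()
m=bot.camera_model("wrist");im=bot.capture("wrist")[:,:,::-1].copy();cv2.imwrite("pics/w2.png",im)
hsv=cv2.cvtColor(im,cv2.COLOR_BGR2HSV); w=cv2.inRange(hsv,(0,0,225),(180,40,255)); w[290:]=0
cs,_=cv2.findContours(w,0,2)
for cc in sorted(cs,key=cv2.contourArea)[-3:]:
    P=np.array([ray(m,p[0],20)[:2] for p in cv2.convexHull(cc)],np.float32)
    print(cv2.contourArea(cc),cc.mean(0),cv2.minAreaRect(P))
E
```

```text
t 1.35 pos [490.7 164.  250.7] rot [ 3.141 -0.     2.86 ] q [ 0.17  0.29  1.44  0.    1.42 -1.11] F [ 0.9  0.4 -0.2] w 92.2 0.0
1.5 [[463.66666667 188.5       ]] ((523.377685546875, 336.0978088378906), (1.7754993438720703, 4.99446439743042), 65.62608337402344)
7.5 [[296.90909091 257.54545455]] ((551.1039428710938, 118.3780288696289), (6.633363723754883, 9.267251014709473), 23.60533332824707)
1090.5 [[314.43137255 112.64705882]] ((396.0469970703125, 186.56784057617188), (48.34368896484375, 73.39059448242188), 73.8692855834961)
```

View pics/w2.png

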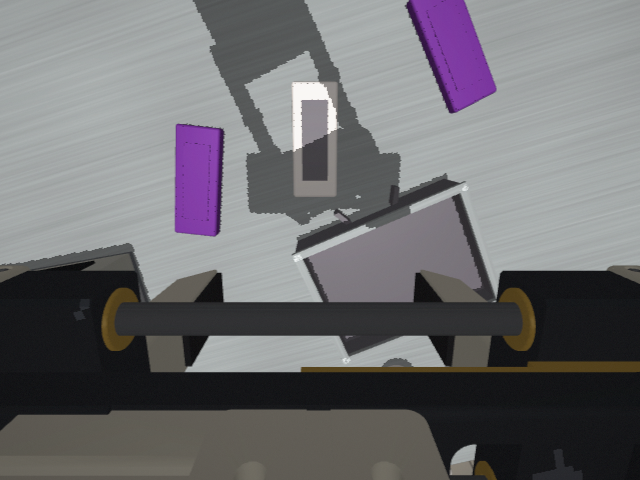

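The plate is white with a dark inset at (314,138), half in the arm's shadow. The carrier's near rim corners are at (296,257) and (465,186), its cheeks at (342,215) and (393,195), and the purple slabs at (200,180) and (450,55).

```bash
python3 - <<'E'
from h import *
m=bot.camera_model("wrist")
P=np.array([ray(m,u,20)[:2] for u in [(293,82),(335.5,82),(337,196),(293,196)]],np.float32)
print(P.round(1),cv2.minAreaRect(P))
for u in [(296,257),(466,185)]: print("rim",ray(m,u,65).round(1))
for u in [(393,190),(336,212)]: print("cheek",ray(m,u,23).round(1))
sc=bot.camera_model("scene");sd=bot.camera_model("side")
B=lambda u,v:(310+(u-400)/2.667,275+v/2.657)
E=lambda u,v:(225+(u-179)/3.038,160+(v-372)/3.04)
c=[(-75,-100,65),(75,-100,65),(75,100,65),(-75,100,65)]
o=[(sc,X,B(*u)) for X,u in zip(c,[(550,45),(412,150),(617,345),(757,210)])]
o+=[(sd,X,E(*u)) for X,u in zip([c[3],c[2],c[1],c[0]],[(357,415),(493,392),(553,508),(403,535)])]
o+=[(m,c[0],(296,257)),(m,c[3],(466,185))]
p,r=fit(o,[594,233,.13]);print("carrier",p,r.round(1).tolist())
A=lambda u,v:(195+u/2.857,140+v/2.862)
C=lambda u,v:(280+u/1.627,250+(v-372)/1.629)
c=[(98,-173,117),(-98,-173,117),(-98,77,117),(98,77,117)]
o=[(sc,X,A(*u)) for X,u in zip(c,[(42,80),(230,22),(352,170),(150,242)])]
o+=[(sd,X,C(*u)) for X,u in zip([c[2],c[3],c[0],c[1]],[(14,408),(147,408),(160,553),(13,555)])]
p,r=fit(o,[571,-219,-.1]);print("block",p,r.round(1).tolist())
E
```

```text
[[358.  169.6]
 [371.3 215. ]
 [494.4 182.5]
 [479.5 131.6]] ((425.8482666015625, 174.90689086914062), (53.017967224121094, 127.2421646118164), 73.6893539428711)
rim [541.  119.3  65. ]
rim [514.7 317.4  65. ]
cheek [505.7 248.4  23. ]
cheek [512.3 176.1  23. ]
carrier [5.96633314e+02 2.30975748e+02 1.46405904e-01] [[-1.3, -1.0], [-2.1, 0.6], [-1.9, 0.4], [-1.6, -0.9], [-1.4, -1.5], [1.0, -2.9], [2.1, -0.4], [0.4, 1.2], [0.5, -3.6], [0.3, -6.6]]
block [ 5.71673194e+02 -2.22016201e+02 -1.14941826e-01] [[-1.5, -2.3], [1.1, -2.0], [0.2, -1.4], [-5.4, -0.5], [-0.5, -0.2], [-0.2, -2.3], [2.7, -1.6], [-1.7, -0.4]]
```

Call:
carry_out --plan '[{"tx": -28,"ty": 7,"tz": -20,"rx": 0,"ry": 0,"rz": 0},{"tx": -27,"ty": 7,"tz": -30,"rx": 0,"ry": 0,"rz": 0},{"tx": -27,"ty": 7,"tz": -30,"rx": 0,"ry": 0,"rz": 0},{"tx": -27,"ty": 6,"tz": -30,"rx": 0,"ry": 0,"rz": 0},{"tx": 0,"ty": 0,"tz": -36,"rx": 0,"ry": 0,"rz": 0},{"tx": 0,"ty": 0,"tz": -35,"rx": 0,"ry": 0,"rz": 0},{"tx": 0,"ty": 0,"tz": -30,"rx": 0,"ry": 0,"rz": 0},{"tx": 0,"ty": 0,"tz": -20,"rx": 0,"ry": 0,"rz": 0},{"tx": 0,"ty": 0,"tz": -15,"rx": 0,"ry": 0,"rz": 0},{"tx": 0,"ty": 0,"tz": 0,"rx": 0,"ry": 0,"rz": 0}]'

```text
time: 2.4
tool_pos: [379.1, 191.6, 3.2]
tcp_rot: [-3.139, -0.004, 2.859]
contact_force: [-0.9, -0.1, -0.3]
grip_width: 91.9
finger_force: 0.0
```

Call:
carry_out --plan '[{"tx": 0,"ty": 0,"tz": 0,"rx": 0,"ry": 0,"rz": 0},{"tx": 0,"ty": 0,"tz": 0,"rx": 0,"ry": 0,"rz": 0},{"tx": 0,"ty": 0,"tz": 0,"rx": 0,"ry": 0,"rz": 0},{"tx": 0,"ty": 0,"tz": 0,"rx": 0,"ry": 0,"rz": 0},{"tx": 0,"ty": 0,"tz": 0,"rx": 0,"ry": 0,"rz": 0},{"tx": 0,"ty": 0,"tz": 0,"rx": 0,"ry": 0,"rz": 0},{"tx": 0,"ty": 0,"tz": 0,"rx": 0,"ry": 0,"rz": 0},{"tx": 0,"ty": 0,"tz": 0,"rx": 0,"ry": 0,"rz": 0}]' --gripper 1

```text
time: 3.2
tool_pos: [380.8, 192.0, 4.8]
tcp_rot: [3.142, -0.0, 2.859]
contact_force: [-0.2, 0.2, 1.2]
grip_width: 32.0
finger_force: 0.0
```

```bash
python3 - <<'E'
from h import *
whereami()
ims=[bot.capture(n)[:,:,::-1] for n in("scene","side")]
a=cv2.resize(ims[0][250:400,300:500],(400,300));b=cv2.resize(ims[1][150:300,200:400],(400,300))
cv2.imwrite("pics/m2.png",np.hstack([a,b]))
E
```

```text
t 3.2 pos [380.8 192.    4.8] rot [ 3.142 -0.     2.859] q [ 0.29  0.44  2.02  0.    0.69 -1.  ] F [-0.2  0.2  1.2] w 32.0 0.0
```

View pics/m2.png

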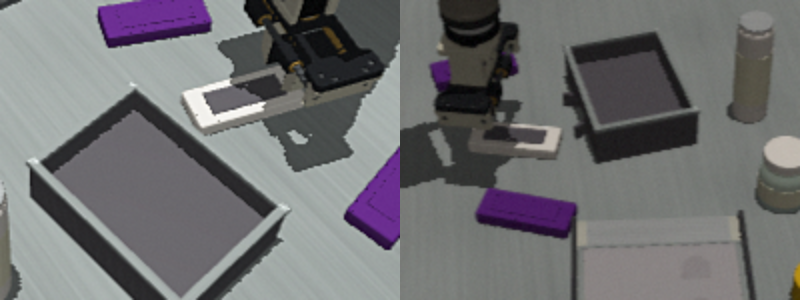

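The grip closed on nothing: opening 32 mm, force 0. The plate still looks unmoved, at scene (421,299). I'll check the numbers.

```bash
python3 - <<'E'
from h import *
sc=bot.camera_model("scene");sd=bot.camera_model("side")
R=Ro.from_euler('z',-.28).as_matrix()
for X in [(-65,-26,20),(65,-26,20),(65,26,20),(-65,26,20),(-40,0,4),(-40,46,4),(-40,-46,4)]:
    W=R@np.array(X)+[420,180,0]; print(X,W.round(),proj(sc,W).round(1),proj(sd,W).round(1))
ims=[bot.capture(n)[:,:,::-1] for n in("scene","side")]
a=cv2.resize(ims[0][260:340,370:470],(400,320),interpolation=cv2.INTER_CUBIC);b=cv2.resize(ims[1][160:240,210:310],(400,320),interpolation=cv2.INTER_CUBIC)
cv2.imwrite("pics/m3.png",np.hstack([a,b]))
E
```

```text
(-65, -26, 20) [350. 173.  20.] [[442.  281.5]] [[233.4 221.1]]
(65, -26, 20) [475. 137.  20.] [[389.8 295.7]] [[277.6 225. ]]
(65, 26, 20) [490. 187.  20.] [[399.8 314.2]] [[281.1 212.9]]
(-65, 26, 20) [365. 223.  20.] [[453.6 299. ]] [[237.8 209.2]]
(-40, 0, 4) [382. 191.   4.] [[436.4 297.2]] [[244.6 219.9]]
(-40, 46, 4) [394. 235.   4.] [[446.5 313.3]] [[248.2 209.5]]
(-40, -46, 4) [369. 147.   4.] [[426.8 282.1]] [[240.8 230.6]]
```

View pics/m3.png

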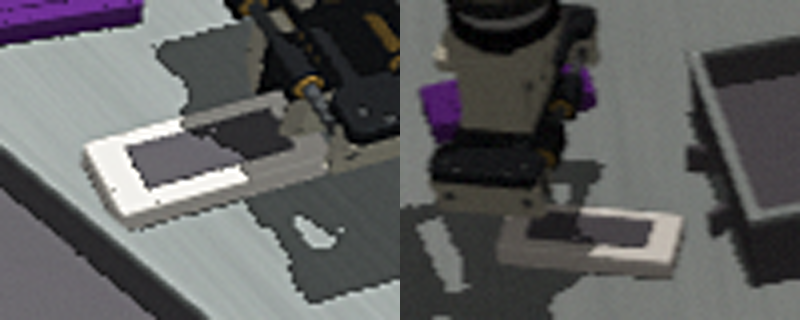

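```bash
python3 - <<'E'
from h import *
whereami()
sc=bot.camera_model("scene");sd=bot.camera_model("side")
o=bot.get_obs();T=Ro.from_euler('xyz',o["tcp_rot"]).as_matrix()
# body outline at 66 behind TCP, fingertips
ims={n:bot.capture(n)[:,:,::-1].copy() for n in("scene","side")}
out=[]
for n,m,(x0,y0) in(("scene",sc,(370,240)),("side",sd,(190,160))):
    im=ims[n]
    k=cv2.resize(im[y0:y0+100,x0:x0+100],(400,400),interpolation=cv2.INTER_CUBIC)
    def d(pts,col):
        q=((proj(m,np.array([T@np.array(p)+o["tool_pos"] for p in pts]))-[x0,y0])*4).round().astype(int)
        cv2.polylines(k,[q.reshape(-1,1,2)],True,col,1)
    d([(37,95,-66),(37,-95,-66),(-37,-95,-66),(-37,95,-66)],(0,0,255))
    d([(9,16,0),(9,-16,0),(-9,-16,0),(-9,16,0)],(0,255,0))
    d([(9,16,-66),(9,-16,-66),(-9,-16,-66),(-9,16,-66)],(255,255,0))
    out.append(k)
cv2.imwrite("pics/m4.png",np.hstack(out))
E
```

```text
t 3.4 pos [380.8 192.    4.8] rot [3.141 0.    2.859] q [ 0.29  0.44  2.02  0.    0.69 -1.  ] F [-0.3 -0.8  0.3] w 16.7 0.0
```

View pics/m4.png

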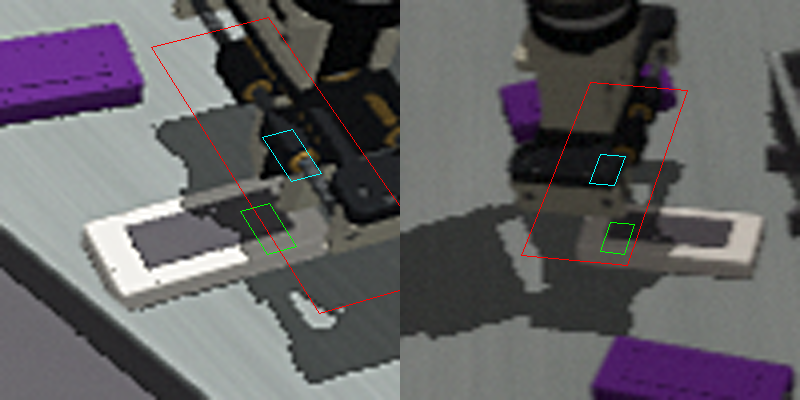

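```bash
python3 - <<'E'
from h import *
whereami()
m=bot.camera_model("wrist"); print(-m["R"].T@m["t"])
im=bot.capture("wrist")[:,:,::-1].copy()
R=Ro.from_euler('z',-.28).as_matrix()
for z in (0,20):
    q=proj(m,[R@np.array((x,y,z))+[420,180,0] for x,y in[(-65,-26),(65,-26),(65,26),(-65,26)]]).round().astype(int)
    cv2.polylines(im,[q.reshape(-1,1,2)],True,(0,255,0),1)
cv2.imwrite("pics/w3.png",im)
E
```

```text
t 3.5 pos [380.8 192.    4.8] rot [ 3.142 -0.     2.859] q [ 0.29  0.44  2.02  0.    0.69 -1.  ] F [-0.3  0.3  0.4] w 8.3 0.0
[316.38196864 211.02387142 198.2017475 ]
```

View pics/w3.png

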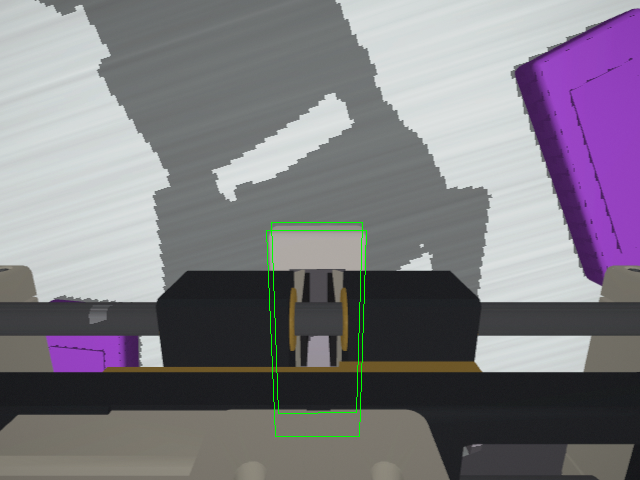

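The plate's rear edge matches my pose estimate, but the fingers hang above it. I'll open and see where the tips really are.

Call:
carry_out --plan '[{"tx": 0,"ty": 0,"tz": 0,"rx": 0,"ry": 0,"rz": 0},{"tx": 0,"ty": 0,"tz": 0,"rx": 0,"ry": 0,"rz": 0},{"tx": 0,"ty": 0,"tz": 0,"rx": 0,"ry": 0,"rz": 0},{"tx": 0,"ty": 0,"tz": 0,"rx": 0,"ry": 0,"rz": 0},{"tx": 0,"ty": 0,"tz": 0,"rx": 0,"ry": 0,"rz": 0},{"tx": 0,"ty": 0,"tz": 0,"rx": 0,"ry": 0,"rz": 0},{"tx": 0,"ty": 0,"tz": 0,"rx": 0,"ry": 0,"rz": 0},{"tx": 0,"ty": 0,"tz": 0,"rx": 0,"ry": 0,"rz": 0},{"tx": 0,"ty": 0,"tz": 0,"rx": 0,"ry": 0,"rz": 0},{"tx": 0,"ty": 0,"tz": 0,"rx": 0,"ry": 0,"rz": 0},{"tx": 0,"ty": 0,"tz": 0,"rx": 0,"ry": 0,"rz": 0}]' --gripper 0

```text
time: 4.65
tool_pos: [380.8, 192.0, 4.8]
tcp_rot: [3.142, 0.0, 2.859]
contact_force: [0.0, 0.2, 0.1]
grip_width: 87.8
finger_force: 0.0
```

```bash
python3 - <<'E'
from h import *
whereami()
o=bot.get_obs();T=Ro.from_euler('xyz',o["tcp_rot"]).as_matrix();out=[]
m=bot.camera_model("wrist");print("wrist proj of axis points",proj(m,[T@np.array((0,0,-h))+o["tool_pos"] for h in(0,20,40,66)]).round().tolist())
print("finger inner +-46",proj(m,[T@np.array((0,s*46,-h))+o["tool_pos"] for s in(-1,1) for h in(0,20,40,66)]).round().tolist())
for n,(x0,y0) in(("scene",(370,240)),("side",(190,160))):
    m=bot.camera_model(n);im=bot.capture(n)[:,:,::-1]
    out.append(cv2.resize(im[y0:y0+100,x0:x0+100],(400,400),interpolation=cv2.INTER_CUBIC))
    print(n,((proj(m,[T@np.array((0,s*46,-h))+o["tool_pos"] for s in(-1,1) for h in(0,50)])-[x0,y0])*4).round().tolist())
cv2.imwrite("pics/m5.png",np.hstack(out))
E
```

```text
t 4.65 pos [380.8 192.    4.8] rot [3.142 0.    2.859] q [ 0.29  0.44  2.02  0.    0.69 -1.  ] F [0.  0.2 0.1] w 87.8 0.0
wrist proj of axis points [[318.0, 264.0], [318.0, 277.0], [318.0, 292.0], [317.0, 319.0]]
finger inner +-46 [[238.0, 264.0], [230.0, 277.0], [219.0, 292.0], [202.0, 319.0], [397.0, 264.0], [406.0, 277.0], [416.0, 292.0], [433.0, 319.0]]
scene [[230.0, 168.0], [245.0, 112.0], [309.0, 293.0], [328.0, 238.0]]
side [[202.0, 281.0], [194.0, 229.0], [232.0, 197.0], [225.0, 145.0]]
```

View pics/m5.png

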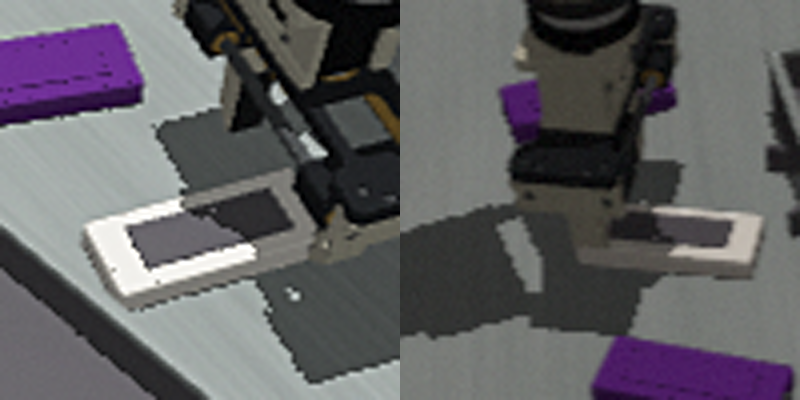

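In the side crop the near fingertip ends at (200,245). At the reported pose it should be at (202,281). The scene view agrees, so the real tips are about 35 mm above the reported TCP. I'll go down in guarded steps.

Call:
carry_out --plan '[{"tx": 0,"ty": 0,"tz": -8,"rx": 0,"ry": 0,"rz": 0},{"tx": 0,"ty": 0,"tz": -8,"rx": 0,"ry": 0,"rz": 0},{"tx": 0,"ty": 0,"tz": -4,"rx": 0,"ry": 0,"rz": 0},{"tx": 0,"ty": 0,"tz": -3,"rx": 0,"ry": 0,"rz": 0},{"tx": 0,"ty": 0,"tz": 0,"rx": 0,"ry": 0,"rz": 0}]'

```text
time: 5.25
tool_pos: [380.4, 191.9, -18.7]
tcp_rot: [-3.141, -0.001, 2.859]
contact_force: [0.1, -0.3, 0.0]
grip_width: 91.6
finger_force: 0.0
```

Call:
carry_out --plan '[{"tx": 0,"ty": 0,"tz": -2,"rx": 0,"ry": 0,"rz": 0},{"tx": 0,"ty": 0,"tz": -2,"rx": 0,"ry": 0,"rz": 0},{"tx": 0,"ty": 0,"tz": 0,"rx": 0,"ry": 0,"rz": 0}]'

```text
time: 5.55
tool_pos: [380.8, 192.0, -22.3]
tcp_rot: [3.142, -0.0, 2.859]
contact_force: [0.6, 0.6, 0.4]
grip_width: 91.7
finger_force: 0.0
```

The reading is below the bench with no contact, so the offset is real. I'll feel for the bench.

Call:
carry_out --plan '[{"tx": 0,"ty": 0,"tz": -2,"rx": 0,"ry": 0,"rz": 0},{"tx": 0,"ty": 0,"tz": -2,"rx": 0,"ry": 0,"rz": 0},{"tx": 0,"ty": 0,"tz": 0,"rx": 0,"ry": 0,"rz": 0}]'

```text
time: 5.85
tool_pos: [380.6, 192.0, -26.4]
tcp_rot: [-3.141, -0.0, 2.859]
contact_force: [0.4, 0.1, 0.9]
grip_width: 91.8
finger_force: 0.0
```

Call:
carry_out --plan '[{"tx": 0,"ty": 0,"tz": -2,"rx": 0,"ry": 0,"rz": 0},{"tx": 0,"ty": 0,"tz": 0,"rx": 0,"ry": 0,"rz": 0}]'

```text
time: 6.05
tool_pos: [380.7, 192.0, -28.4]
tcp_rot: [-3.141, -0.0, 2.859]
contact_force: [0.6, 0.8, -0.2]
grip_width: 91.7
finger_force: 0.0
```

Call:
carry_out --plan '[{"tx": 0,"ty": 0,"tz": -2,"rx": 0,"ry": 0,"rz": 0},{"tx": 0,"ty": 0,"tz": 0,"rx": 0,"ry": 0,"rz": 0}]'

```text
time: 6.25
tool_pos: [380.7, 192.0, -30.3]
tcp_rot: [-3.142, -0.0, 2.859]
contact_force: [-0.8, 0.0, 1.0]
grip_width: 92.2
finger_force: 0.0
```

Call:
carry_out --plan '[{"tx": 0,"ty": 0,"tz": -2,"rx": 0,"ry": 0,"rz": 0},{"tx": 0,"ty": 0,"tz": 0,"rx": 0,"ry": 0,"rz": 0}]'

```text
time: 6.45
tool_pos: [380.6, 192.0, -32.4]
tcp_rot: [-3.141, -0.0, 2.859]
contact_force: [0.6, 0.4, 0.1]
grip_width: 92.3
finger_force: 0.0
```

Call:
carry_out --plan '[{"tx": 0,"ty": 0,"tz": -2,"rx": 0,"ry": 0,"rz": 0},{"tx": 0,"ty": 0,"tz": 0,"rx": 0,"ry": 0,"rz": 0}]'

```text
time: 6.65
tool_pos: [380.7, 192.0, -34.4]
tcp_rot: [-3.142, -0.0, 2.859]
contact_force: [-0.6, 0.6, -1.3]
grip_width: 91.7
finger_force: 0.0
```

Call:
carry_out --plan '[{"tx": 0,"ty": 0,"tz": -1,"rx": 0,"ry": 0,"rz": 0},{"tx": 0,"ty": 0,"tz": 0,"rx": 0,"ry": 0,"rz": 0}]'

```text
time: 6.85
tool_pos: [380.7, 192.0, -35.3]
tcp_rot: [-3.142, -0.0, 2.859]
contact_force: [0.3, 0.7, -0.8]
grip_width: 91.6
finger_force: 0.0
```

Call:
carry_out --plan '[{"tx": 0,"ty": 0,"tz": -1.5,"rx": 0,"ry": 0,"rz": 0},{"tx": 0,"ty": 0,"tz": 0,"rx": 0,"ry": 0,"rz": 0}]'

```text
time: 7.05
tool_pos: [380.9, 192.0, -35.7]
tcp_rot: [3.141, 0.001, 2.859]
contact_force: [-3.1, -1.1, 15.3]
grip_width: 92.0
finger_force: 7.5
```

Call:
carry_out --plan '[{"tx": 0,"ty": 0,"tz": -1.5,"rx": 0,"ry": 0,"rz": 0},{"tx": 0,"ty": 0,"tz": 0,"rx": 0,"ry": 0,"rz": 0}]'

```text
time: 7.25
tool_pos: [381.0, 192.1, -35.9]
tcp_rot: [3.141, 0.001, 2.859]
contact_force: [-8.5, -3.7, 36.1]
grip_width: 91.7
finger_force: 17.9
```

Call:
carry_out --plan '[{"tx": 0,"ty": 0,"tz": -1.5,"rx": 0,"ry": 0,"rz": 0},{"tx": 0,"ty": 0,"tz": 0,"rx": 0,"ry": 0,"rz": 0}]'

```text
time: 7.45
tool_pos: [381.0, 192.1, -36.0]
tcp_rot: [3.141, 0.002, 2.859]
contact_force: [-12.5, -4.7, 57.3]
grip_width: 91.9
finger_force: 28.4
```

Bench contact came at a reading of -35.6, so true z is the reading plus 35.6. I'll back up to about 3 mm and grip.

Call:
carry_out --plan '[{"tx": 0,"ty": 0,"tz": 7,"rx": 0,"ry": 0,"rz": 0},{"tx": 0,"ty": 0,"tz": 0,"rx": 0,"ry": 0,"rz": 0}]'

```text
time: 7.65
tool_pos: [381.6, 192.3, -31.7]
tcp_rot: [3.14, 0.002, 2.859]
contact_force: [0.0, 1.1, -0.1]
grip_width: 91.5
finger_force: 0.0
```

Call:
carry_out --plan '[{"tx": 0,"ty": 0,"tz": 0,"rx": 0,"ry": 0,"rz": 0},{"tx": 0,"ty": 0,"tz": 0,"rx": 0,"ry": 0,"rz": 0},{"tx": 0,"ty": 0,"tz": 0,"rx": 0,"ry": 0,"rz": 0},{"tx": 0,"ty": 0,"tz": 0,"rx": 0,"ry": 0,"rz": 0},{"tx": 0,"ty": 0,"tz": 0,"rx": 0,"ry": 0,"rz": 0},{"tx": 0,"ty": 0,"tz": 0,"rx": 0,"ry": 0,"rz": 0},{"tx": 0,"ty": 0,"tz": 0,"rx": 0,"ry": 0,"rz": 0},{"tx": 0,"ty": 0,"tz": 0,"rx": 0,"ry": 0,"rz": 0}]' --gripper 1

```text
time: 8.45
tool_pos: [380.7, 192.0, -32.8]
tcp_rot: [-3.142, -0.0, 2.859]
contact_force: [-0.0, -0.2, -1.5]
grip_width: 51.5
finger_force: 30.0
```

Call:
carry_out --plan '[{"tx": -3,"ty": 2,"tz": 1,"rx": 0,"ry": 0,"rz": 0.1},{"tx": -3,"ty": 2,"tz": 0,"rx": 0,"ry": 0,"rz": 0.1},{"tx": -2,"ty": 2,"tz": 0,"rx": 0,"ry": 0,"rz": 0.1},{"tx": 0,"ty": 2,"tz": 0,"rx": 0,"ry": 0,"rz": 0.1},{"tx": 0,"ty": 0,"tz": 0,"rx": 0,"ry": 0,"rz": 0.02},{"tx": 0,"ty": 0,"tz": 0,"rx": 0,"ry": 0,"rz": 0}]'

```text
time: 9.05
tool_pos: [372.7, 200.0, -31.7]
tcp_rot: [3.142, -0.0, -3.006]
contact_force: [0.2, 0.5, -1.3]
grip_width: 51.8
finger_force: 30.0
```

```bash
python3 - <<'E'
from h import *
whereami()
ims=[bot.capture(n)[:,:,::-1] for n in("scene","side")]
a=cv2.resize(ims[0][270:350,350:450],(400,320),interpolation=cv2.INTER_CUBIC);b=cv2.resize(ims[1][160:240,220:320],(400,320),interpolation=cv2.INTER_CUBIC)
cv2.imwrite("pics/m6.png",np.hstack([a,b]))
E
```

```text
t 9.05 pos [372.7 200.  -31.7] rot [ 3.142 -0.    -3.006] q [ 0.31  0.51  2.05  0.    0.58 -1.4 ] F [ 0.2  0.5 -1.3] w 51.8 29.997447431087494
```

View pics/m6.png

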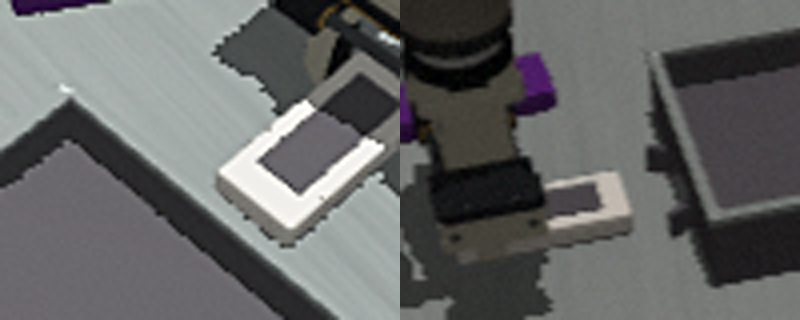

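The plate is gripped and aligned. Its front end at side crop (622,200) points between the cheeks at (655,160) and (680,222). I'll advance.

Call:
carry_out --plan '[{"tx": 10,"ty": 1.4,"tz": 0,"rx": 0,"ry": 0,"rz": 0},{"tx": 10,"ty": 1.4,"tz": 0,"rx": 0,"ry": 0,"rz": 0},{"tx": 10,"ty": 1.4,"tz": 0,"rx": 0,"ry": 0,"rz": 0},{"tx": 6,"ty": 0.8,"tz": 0,"rx": 0,"ry": 0,"rz": 0},{"tx": 6,"ty": 0.8,"tz": 0,"rx": 0,"ry": 0,"rz": 0},{"tx": 6,"ty": 0.8,"tz": 0,"rx": 0,"ry": 0,"rz": 0},{"tx": 0,"ty": 0,"tz": 0,"rx": 0,"ry": 0,"rz": 0}]'

```text
time: 9.85
tool_pos: [419.3, 207.1, -32.2]
tcp_rot: [3.141, -0.004, -3.003]
contact_force: [-3.3, 5.4, -1.7]
grip_width: 51.8
finger_force: 30.0
```

Call:
carry_out --plan '[{"tx": 6,"ty": 0.8,"tz": 0,"rx": 0,"ry": 0,"rz": 0},{"tx": 6,"ty": 0.8,"tz": 0,"rx": 0,"ry": 0,"rz": 0},{"tx": 0,"ty": 0,"tz": 0,"rx": 0,"ry": 0,"rz": 0}]'

```text
time: 10.15
tool_pos: [433.0, 209.1, -31.9]
tcp_rot: [3.141, -0.0, -3.003]
contact_force: [-0.5, 6.1, -3.9]
grip_width: 51.6
finger_force: 30.0
```

Call:
carry_out --plan '[{"tx": 8,"ty": 2,"tz": 0,"rx": 0,"ry": 0,"rz": 0},{"tx": 8,"ty": 1.5,"tz": 0,"rx": 0,"ry": 0,"rz": 0},{"tx": 8,"ty": 1.1,"tz": 0,"rx": 0,"ry": 0,"rz": 0},{"tx": 0,"ty": 0,"tz": 0,"rx": 0,"ry": 0,"rz": 0}]'

```text
time: 10.55
tool_pos: [458.7, 213.1, -31.5]
tcp_rot: [3.141, 0.002, -3.005]
contact_force: [0.8, 2.5, -1.8]
grip_width: 51.4
finger_force: 30.0
```

Call:
carry_out --plan '[{"tx": 8,"ty": 1.1,"tz": 0,"rx": 0,"ry": 0,"rz": 0},{"tx": 8,"ty": 1.1,"tz": 0,"rx": 0,"ry": 0,"rz": 0},{"tx": 8,"ty": 1.1,"tz": 0,"rx": 0,"ry": 0,"rz": 0},{"tx": 0,"ty": 0,"tz": 0,"rx": 0,"ry": 0,"rz": 0}]'

```text
time: 10.95
tool_pos: [482.7, 216.4, -31.5]
tcp_rot: [3.141, 0.002, -3.005]
contact_force: [0.8, 2.8, -1.5]
grip_width: 51.7
finger_force: 30.0
```

Call:
carry_out --plan '[{"tx": 0,"ty": 0,"tz": 0,"rx": 0,"ry": 0,"rz": 0},{"tx": 0,"ty": 0,"tz": 0,"rx": 0,"ry": 0,"rz": 0},{"tx": 0,"ty": 0,"tz": 0,"rx": 0,"ry": 0,"rz": 0},{"tx": 0,"ty": 0,"tz": 20,"rx": 0,"ry": 0,"rz": 0},{"tx": 0,"ty": 0,"tz": 25,"rx": 0,"ry": 0,"rz": 0},{"tx": 0,"ty": 0,"tz": 15,"rx": 0,"ry": 0,"rz": 0}]' --gripper 0

```text
time: 11.55
tool_pos: [481.3, 216.1, 29.9]
tcp_rot: [3.141, 0.002, -3.004]
contact_force: [0.5, 0.4, -0.1]
grip_width: 91.0
finger_force: 0.0
```

Call:
carry_out --plan '[{"tx": -20,"ty": -2.8,"tz": 0,"rx": 0,"ry": 0,"rz": 0},{"tx": -20,"ty": -2.8,"tz": 0,"rx": 0,"ry": 0,"rz": 0},{"tx": -15,"ty": -2.2,"tz": 0,"rx": 0,"ry": 0,"rz": 0},{"tx": 0,"ty": 0,"tz": 0,"rx": 0,"ry": 0,"rz": 0},{"tx": 0,"ty": 0,"tz": 0,"rx": 0,"ry": 0,"rz": 0},{"tx": 0,"ty": 0,"tz": 0,"rx": 0,"ry": 0,"rz": 0},{"tx": 0,"ty": 0,"tz": 0,"rx": 0,"ry": 0,"rz": 0},{"tx": 0,"ty": 0,"tz": 0,"rx": 0,"ry": 0,"rz": 0},{"tx": 0,"ty": 0,"tz": -20,"rx": 0,"ry": 0,"rz": 0},{"tx": 0,"ty": 0,"tz": -20,"rx": 0,"ry": 0,"rz": 0},{"tx": 0,"ty": 0,"tz": -15,"rx": 0,"ry": 0,"rz": 0},{"tx": 0,"ty": 0,"tz": 0,"rx": 0,"ry": 0,"rz": 0}]' --gripper 1

```text
time: 12.75
tool_pos: [424.6, 207.9, -28.3]
tcp_rot: [-3.141, -0.004, -3.004]
contact_force: [0.2, 0.4, -0.9]
grip_width: 1.8
finger_force: 0.0
```

Call:
carry_out --plan '[{"tx": 8,"ty": 1.1,"tz": 0,"rx": 0,"ry": 0,"rz": 0},{"tx": 8,"ty": 1.1,"tz": 0,"rx": 0,"ry": 0,"rz": 0},{"tx": 8,"ty": 1.1,"tz": 0,"rx": 0,"ry": 0,"rz": 0},{"tx": 6,"ty": 0.8,"tz": 0,"rx": 0,"ry": 0,"rz": 0},{"tx": 6,"ty": 0.8,"tz": 0,"rx": 0,"ry": 0,"rz": 0},{"tx": 6,"ty": 0.8,"tz": 0,"rx": 0,"ry": 0,"rz": 0},{"tx": 0,"ty": 0,"tz": 0,"rx": 0,"ry": 0,"rz": 0}]'

```text
time: 13.45
tool_pos: [469.1, 214.2, -26.5]
tcp_rot: [3.141, 0.002, -3.005]
contact_force: [-0.6, 0.1, -0.2]
grip_width: 0.2
finger_force: 0.0
```

Call:
carry_out --plan '[{"tx": 4,"ty": 0.6,"tz": 0,"rx": 0,"ry": 0,"rz": 0},{"tx": 4,"ty": 0.6,"tz": 0,"rx": 0,"ry": 0,"rz": 0},{"tx": 2,"ty": 0.3,"tz": 0,"rx": 0,"ry": 0,"rz": 0},{"tx": 0,"ty": 0,"tz": 0,"rx": 0,"ry": 0,"rz": 0}]'

```text
time: 13.85
tool_pos: [478.3, 215.6, -26.6]
tcp_rot: [3.141, 0.001, -3.004]
contact_force: [0.1, 0.1, -0.8]
grip_width: 0.1
finger_force: 0.0
```

Call:
carry_out --plan '[{"tx": 2,"ty": 0.3,"tz": 0,"rx": 0,"ry": 0,"rz": 0},{"tx": 2,"ty": 0.3,"tz": 0,"rx": 0,"ry": 0,"rz": 0},{"tx": 0,"ty": 0,"tz": 0,"rx": 0,"ry": 0,"rz": 0}]'

```text
time: 14.15
tool_pos: [482.2, 216.2, -26.6]
tcp_rot: [3.141, 0.001, -3.004]
contact_force: [0.0, 0.4, 0.6]
grip_width: 0.5
finger_force: 0.0
```

Call:
carry_out --plan '[{"tx": 2,"ty": 0.3,"tz": 0,"rx": 0,"ry": 0,"rz": 0},{"tx": 0,"ty": 0,"tz": 0,"rx": 0,"ry": 0,"rz": 0}]'

```text
time: 14.35
tool_pos: [484.1, 216.5, -26.6]
tcp_rot: [3.141, 0.0, -3.004]
contact_force: [-0.2, 0.3, -0.1]
grip_width: 0.7
finger_force: 0.1
```

Call:
carry_out --plan '[{"tx": 2,"ty": 0.3,"tz": 0,"rx": 0,"ry": 0,"rz": 0},{"tx": 0,"ty": 0,"tz": 0,"rx": 0,"ry": 0,"rz": 0}]'

```text
time: 14.55
tool_pos: [484.8, 216.6, -26.8]
tcp_rot: [-3.142, -0.002, -3.004]
contact_force: [-4.7, -0.4, 4.2]
grip_width: 0.5
finger_force: 2.2
```

Call:
carry_out --plan '[{"tx": 2,"ty": 0.3,"tz": 0,"rx": 0,"ry": 0,"rz": 0},{"tx": 0,"ty": 0,"tz": 0,"rx": 0,"ry": 0,"rz": 0}]'

```text
time: 14.75
tool_pos: [484.7, 216.5, -27.0]
tcp_rot: [-3.141, -0.006, -3.004]
contact_force: [-10.2, -1.8, 7.2]
grip_width: 0.3
finger_force: 5.1
```

```bash
python3 - <<'E'
from h import *
whereami()
ims=[bot.capture(n)[:,:,::-1] for n in("scene","side")]
a=cv2.resize(ims[0][270:350,350:450],(400,320),interpolation=cv2.INTER_CUBIC);b=cv2.resize(ims[1][160:240,220:320],(400,320),interpolation=cv2.INTER_CUBIC)
cv2.imwrite("pics/m7.png",np.hstack([a,b]))
E
```

```text
t 14.75 pos [484.7 216.5 -27. ] rot [-3.141 -0.006 -3.004] q [ 0.28  0.63  1.75  0.    0.77 -1.43] F [-10.2  -1.8   7.2] w 0.3 5.109946131706238
```

View pics/m7.png

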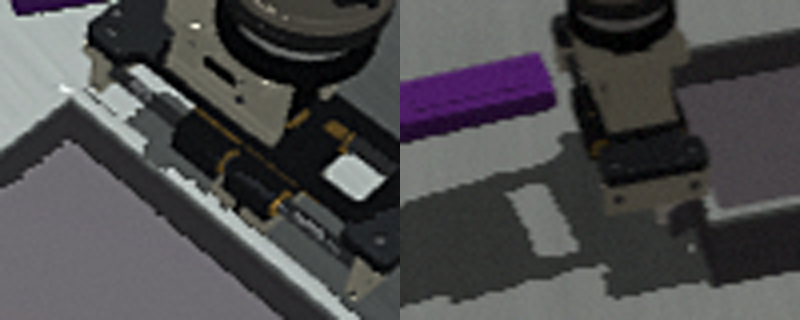

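Contact is at carrier x of about -112, as expected for home. I'll press a bit more, then back off and look.

Call:
carry_out --plan '[{"tx": 2,"ty": 0.3,"tz": 0,"rx": 0,"ry": 0,"rz": 0},{"tx": 2,"ty": 0.3,"tz": 0,"rx": 0,"ry": 0,"rz": 0},{"tx": 0,"ty": 0,"tz": 0,"rx": 0,"ry": 0,"rz": 0}]'

```text
time: 15.15
tool_pos: [484.5, 216.4, -27.4]
tcp_rot: [-3.14, -0.015, -3.004]
contact_force: [-20.4, -1.8, 15.5]
grip_width: 0.5
finger_force: 10.7
```

Call:
carry_out --plan '[{"tx": -10,"ty": -1.4,"tz": 0,"rx": 0,"ry": 0,"rz": 0},{"tx": -20,"ty": -3,"tz": 0,"rx": 0,"ry": 0,"rz": 0},{"tx": -20,"ty": -3,"tz": 30,"rx": 0,"ry": 0,"rz": 0},{"tx": 0,"ty": 0,"tz": 45,"rx": 0,"ry": 0,"rz": 0},{"tx": 0,"ty": -30,"tz": 45,"rx": 0,"ry": 0,"rz": -0.12},{"tx": 0,"ty": -40,"tz": 45,"rx": 0,"ry": 0,"rz": -0.15},{"tx": 0,"ty": -45,"tz": 20,"rx": 0,"ry": 0,"rz": -0.15},{"tx": 10,"ty": -45,"tz": 20,"rx": 0,"ry": 0,"rz": -0.12},{"tx": 0,"ty": 0,"tz": 0,"rx": 0,"ry": 0,"rz": 0}]' --gripper 0.5

```text
time: 16.05
tool_pos: [455.2, 54.9, 170.3]
tcp_rot: [3.14, 0.009, 2.731]
contact_force: [1.5, 0.1, -0.0]
grip_width: 46.1
finger_force: 0.0
```

```bash
python3 - <<'E'
from h import *
whereami()
ims=[bot.capture(n)[:,:,::-1] for n in("scene","side")]
a=cv2.resize(ims[0][270:350,350:450],(400,320),interpolation=cv2.INTER_CUBIC);b=cv2.resize(ims[1][160:240,240:340],(400,320),interpolation=cv2.INTER_CUBIC)
cv2.imwrite("pics/m8.png",np.hstack([a,b]))
for n,im,(x0,y0) in(("scene",ims[0],(350,270)),("side",ims[1],(240,160))):
    m=bot.camera_model(n);e=np.array([.99,.1395,0]);l=np.array([-.1395,.99,0])
    for X in[(-100,-26,20),(-100,26,20),(-75,26,20),(-75,-26,20)]:
        print(n,X,((proj(m,np.array([596.,231.5,X[2]])+e*X[0]+l*X[1])[0]-[x0,y0])*4).round())
E
```

```text
t 16.05 pos [455.2  54.9 170.3] rot [3.14  0.009 2.731] q [-0.05  0.23  1.74 -0.    1.16 -1.21] F [ 1.5  0.1 -0. ] w 46.1 0.0
scene (-100, -26, 20) [190. 193.]
scene (-100, 26, 20) [266. 255.]
scene (-75, 26, 20) [235. 283.]
scene (-75, -26, 20) [158. 219.]
side (-100, -26, 20) [179. 206.]
side (-100, 26, 20) [162. 162.]
side (-75, 26, 20) [195. 155.]
side (-75, -26, 20) [212. 199.]
```

View pics/m8.png

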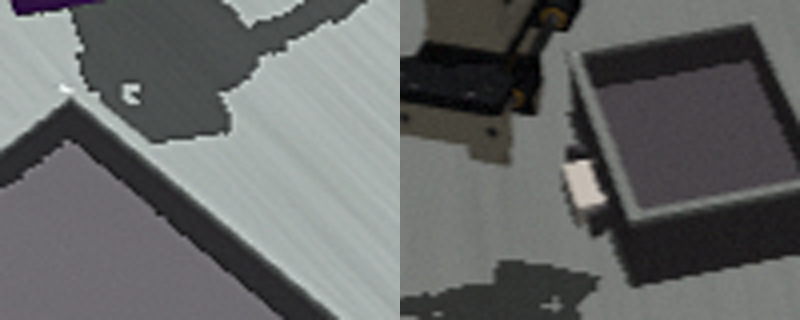

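The plate is home. In the side crop the protruding white end spans (562,162)-(578,210), which matches the computed home position. Now to the shutter; I'll measure the fin from the wrist camera numerically.

Call:
carry_out --plan '[{"tx": 13,"ty": -33,"tz": 9,"rx": 0,"ry": 0,"rz": 0.025},{"tx": 13,"ty": -33,"tz": 9,"rx": 0,"ry": 0,"rz": 0.025},{"tx": 13,"ty": -33,"tz": 9,"rx": 0,"ry": 0,"rz": 0.025},{"tx": 13,"ty": -33,"tz": 9,"rx": 0,"ry": 0,"rz": 0.025},{"tx": 13,"ty": -33,"tz": 9,"rx": 0,"ry": 0,"rz": 0.025},{"tx": 13,"ty": -33,"tz": 9,"rx": 0,"ry": 0,"rz": 0.025},{"tx": 13,"ty": -33,"tz": 9,"rx": 0,"ry": 0,"rz": 0.025},{"tx": 13,"ty": -33,"tz": 9,"rx": 0,"ry": 0,"rz": 0.025},{"tx": 13,"ty": -33,"tz": 9,"rx": 0,"ry": 0,"rz": 0.025},{"tx": 13,"ty": -33,"tz": 9,"rx": 0,"ry": 0,"rz": 0.025},{"tx": 13,"ty": -33,"tz": 9,"rx": 0,"ry": 0,"rz": 0.025},{"tx": 12,"ty": -32,"tz": 1,"rx": 0,"ry": 0,"rz": 0.02}]' --gripper 0.45

```text
time: 17.35
tool_pos: [608.6, -335.0, 267.1]
tcp_rot: [3.142, 0.001, 3.038]
contact_force: [-0.1, -0.4, 0.7]
grip_width: 50.3
finger_force: 0.0
```

```bash
python3 - <<'E'
from h import *
whereami()
m=bot.camera_model("wrist");im=bot.capture("wrist")[:,:,::-1].copy();cv2.imwrite("pics/w4.png",im)
R=Ro.from_euler('z',-.115).as_matrix()
X=lambda x,y,z:R@np.array((x,y,z))+[571.7,-222,0]
q=proj(m,[X(0,-142,151),X(-98,-173,117),X(98,-173,117),X(-98,77,117),X(98,77,117)]);print("pred",q.round().tolist())
g=im.max(2); 
w=(g<40).astype(np.uint8)*255; w[265:]=0
cs,_=cv2.findContours(w,0,2)
for c in sorted(cs,key=cv2.contourArea)[-4:]:
    P=np.array([ray(m,p[0],151)[:2] for p in cv2.convexHull(c)],np.float32)
    print(cv2.contourArea(c),cv2.boundingRect(c),cv2.minAreaRect(P))
E
```

```text
t 17.35 pos [ 608.6 -335.   267.1] rot [3.142e+00 1.000e-03 3.038e+00] q [-0.61  0.65  0.8   0.    1.68 -2.08] F [-0.1 -0.4  0.7] w 50.3 0.0
pred [[279.0, 164.0], [247.0, 48.0], [254.0, 260.0], [530.0, 52.0], [498.0, 263.0]]
0.0 (517, 54, 7, 1) ((489.59210205078125, -161.37020874023438), (4.771172046661377, 0.0), -95.90745544433594)
3.0 (525, 54, 53, 2) ((492.48895263671875, -136.89027404785156), (41.34427261352539, 0.7239475846290588), 84.0927734375)
43.0 (298, 53, 218, 3) ((480.15625, -251.17684936523438), (172.64541625976562, 1.2445937395095825), 84.41088104248047)
943.0 (272, 135, 17, 70) ((560.4116821289062, -363.2925720214844), (13.04258918762207, 58.5670166015625), 84.15259552001953)
```

Call:
carry_out --plan '[{"tx": -17,"ty": -10,"tz": -20,"rx": 0,"ry": 0,"rz": 0},{"tx": -17,"ty": -9,"tz": -20,"rx": 0,"ry": 0,"rz": 0},{"tx": -16,"ty": -9,"tz": -20,"rx": 0,"ry": 0,"rz": 0},{"tx": 0,"ty": 0,"tz": -40,"rx": 0,"ry": 0,"rz": 0},{"tx": 0,"ty": 0,"tz": -35,"rx": 0,"ry": 0,"rz": 0},{"tx": 0,"ty": 0,"tz": -25,"rx": 0,"ry": 0,"rz": 0},{"tx": 0,"ty": 0,"tz": -10,"rx": 0,"ry": 0,"rz": 0},{"tx": 0,"ty": 0,"tz": -8,"rx": 0,"ry": 0,"rz": 0},{"tx": 0,"ty": 0,"tz": 0,"rx": 0,"ry": 0,"rz": 0}]'

```text
time: 18.3
tool_pos: [557.1, -362.7, 88.7]
tcp_rot: [3.141, -0.001, 3.035]
contact_force: [0.1, -0.4, -0.1]
grip_width: 50.4
finger_force: 0.0
```

Call:
carry_out --plan '[{"tx": 0,"ty": 0,"tz": 0,"rx": 0,"ry": 0,"rz": 0},{"tx": 0,"ty": 0,"tz": 0,"rx": 0,"ry": 0,"rz": 0},{"tx": 0,"ty": 0,"tz": 0,"rx": 0,"ry": 0,"rz": 0},{"tx": 0,"ty": 0,"tz": 0,"rx": 0,"ry": 0,"rz": 0},{"tx": 0,"ty": 0,"tz": 0,"rx": 0,"ry": 0,"rz": 0},{"tx": 0,"ty": 0,"tz": 0,"rx": 0,"ry": 0,"rz": 0},{"tx": 0,"ty": 0,"tz": 0,"rx": 0,"ry": 0,"rz": 0}]' --gripper 1

```text
time: 19.0
tool_pos: [556.7, -364.1, 89.5]
tcp_rot: [-3.141, 0.0, 3.034]
contact_force: [0.1, -2.6, 1.5]
grip_width: 11.8
finger_force: 30.0
```

Call:
carry_out --plan '[{"tx": 0.4,"ty": 4,"tz": 0,"rx": 0,"ry": 0,"rz": 0},{"tx": 0.6,"ty": 6,"tz": 0,"rx": 0,"ry": 0,"rz": 0},{"tx": 0.8,"ty": 8,"tz": 0,"rx": 0,"ry": 0,"rz": 0},{"tx": 0.8,"ty": 8,"tz": 0,"rx": 0,"ry": 0,"rz": 0},{"tx": 0.8,"ty": 8,"tz": 0,"rx": 0,"ry": 0,"rz": 0},{"tx": 0.8,"ty": 8,"tz": 0,"rx": 0,"ry": 0,"rz": 0},{"tx": 0.8,"ty": 8,"tz": 0,"rx": 0,"ry": 0,"rz": 0},{"tx": 0.6,"ty": 6,"tz": 0,"rx": 0,"ry": 0,"rz": 0},{"tx": 0.4,"ty": 4,"tz": 0,"rx": 0,"ry": 0,"rz": 0},{"tx": 0.3,"ty": 3,"tz": 0,"rx": 0,"ry": 0,"rz": 0},{"tx": 0,"ty": 0,"tz": 0,"rx": 0,"ry": 0,"rz": 0},{"tx": 0,"ty": 0,"tz": 0,"rx": 0,"ry": 0,"rz": 0}]'

```text
time: 20.2
tool_pos: [563.2, -300.4, 89.5]
tcp_rot: [3.141, 0.0, 3.034]
contact_force: [-0.1, 0.6, 5.1]
grip_width: 11.8
finger_force: 30.0
```

The shutter moved 64 mm and sits at the first-row stop. I'll release, rise, and turn for the bottles.

Call:
carry_out --plan '[{"tx": 0,"ty": 0,"tz": 0,"rx": 0,"ry": 0,"rz": 0},{"tx": 0,"ty": 0,"tz": 0,"rx": 0,"ry": 0,"rz": 0},{"tx": 0,"ty": 0,"tz": 0,"rx": 0,"ry": 0,"rz": 0},{"tx": 0,"ty": 0,"tz": 20,"rx": 0,"ry": 0,"rz": 0},{"tx": 0,"ty": 0,"tz": 40,"rx": 0,"ry": 0,"rz": 0},{"tx": 0,"ty": 0,"tz": 40,"rx": 0,"ry": 0,"rz": -0.14},{"tx": 5,"ty": 0,"tz": 40,"rx": 0,"ry": 0,"rz": -0.14},{"tx": 5,"ty": 0,"tz": 30,"rx": 0,"ry": 0,"rz": -0.14},{"tx": 5,"ty": 0,"tz": 0,"rx": 0,"ry": 0,"rz": -0.14},{"tx": 5,"ty": 0,"tz": 0,"rx": 0,"ry": 0,"rz": -0.14},{"tx": 5,"ty": 0,"tz": 0,"rx": 0,"ry": 0,"rz": -0.14},{"tx": 5,"ty": 0,"tz": 0,"rx": 0,"ry": 0,"rz": -0.14}]' --gripper 0.52

```text
time: 21.4
tool_pos: [593.1, -300.3, 258.7]
tcp_rot: [-3.141, -0.001, 2.048]
contact_force: [0.8, 0.2, -0.2]
grip_width: 44.2
finger_force: 0.0
```

Call:
carry_out --plan '[{"tx": 0,"ty": 0,"tz": 0,"rx": 0,"ry": 0,"rz": -0.14},{"tx": 0,"ty": 0,"tz": 0,"rx": 0,"ry": 0,"rz": -0.14},{"tx": 0,"ty": 0,"tz": 0,"rx": 0,"ry": 0,"rz": -0.14},{"tx": 0,"ty": 0,"tz": 0,"rx": 0,"ry": 0,"rz": -0.14},{"tx": 0,"ty": 0,"tz": 0,"rx": 0,"ry": 0,"rz": -0.025},{"tx": 0,"ty": 0,"tz": 0,"rx": 0,"ry": 0,"rz": 0}]'

```text
time: 22.0
tool_pos: [592.9, -300.5, 258.8]
tcp_rot: [-3.141, -0.0, 1.471]
contact_force: [-0.1, 1.0, 0.1]
grip_width: 43.4
finger_force: 0.0
```

```bash
python3 - <<'E'
from h import *
whereami()
m=bot.camera_model("wrist");im=bot.capture("wrist")[:,:,::-1].copy();cv2.imwrite("pics/w5.png",im)
R=Ro.from_euler('z',-.10).as_matrix()
X=lambda x,y,z:R@np.array((x,y,z))+[572.5,-222,0]
for p in [(42,-16,108),(-42,-16,108),(-42,-16,60),(42,48,108),(-42,48,108)]:
    u,v=proj(m,X(*p))[0].round().astype(int); 
    print(p,X(*p).round(),(u,v),im[max(v-8,0):v+8,max(u-8,0):u+8].reshape(-1,3).mean(0).round() if 0<=v<480 and 0<=u<640 else None)
for p in [(-87,-38,117),(87,-38,117),(87,6,117),(-87,6,117),(0,-78,151)]: print("win",p,proj(m,X(*p))[0].round())
E
```

```text
t 22.0 pos [ 592.9 -300.5  258.8] rot [-3.141 -0.     1.471] q [-0.58  0.58  0.95  0.    1.61 -0.48] F [-0.1  1.   0.1] w 43.4 0.0
(42, -16, 108) [ 613. -242.  108.] (np.int64(331), np.int64(153)) [72. 68. 70.]
(-42, -16, 108) [ 529. -234.  108.] (np.int64(243), np.int64(153)) [126. 130. 129.]
(-42, -16, 60) [ 529. -234.   60.] (np.int64(252), np.int64(152)) [141. 137. 134.]
(42, 48, 108) [ 619. -178.  108.] (np.int64(332), np.int64(80)) [213. 208. 215.]
(-42, 48, 108) [ 536. -170.  108.] (np.int64(239), np.int64(80)) [207. 205. 212.]
win (-87, -38, 117) [194. 178.]
win (87, -38, 117) [379. 178.]
win (87, 6, 117) [381. 129.]
win (-87, 6, 117) [190. 128.]
win (0, -78, 151) [284. 227.]
```

View pics/w5.png

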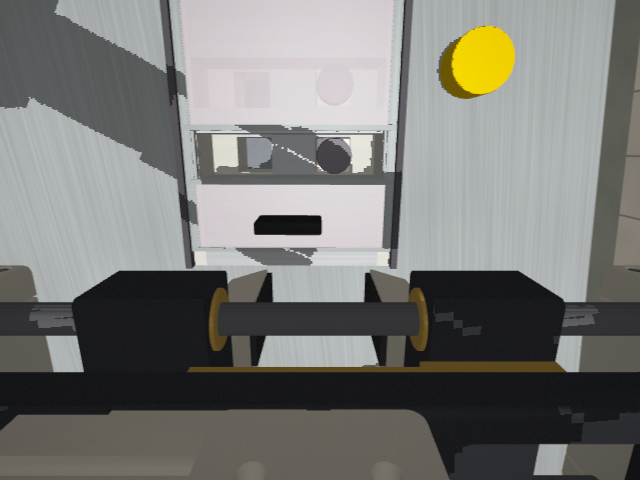

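The window is open over the first row. A cap shows at (334,155), the well at (257,152) is empty, and under the shutter there is a cap at (334,85) and an empty well at (252,88). So only bottle1 and bottle3 are present. I'll hover over bottle1 and refine the position numerically.

Call:
carry_out --plan '[{"tx": 6,"ty": 15,"tz": -20,"rx": 0,"ry": 0,"rz": 0},{"tx": 6,"ty": 15,"tz": -30,"rx": 0,"ry": 0,"rz": 0},{"tx": 5,"ty": 15,"tz": -30,"rx": 0,"ry": 0,"rz": 0},{"tx": 5,"ty": 12.5,"tz": -30,"rx": 0,"ry": 0,"rz": 0},{"tx": 0,"ty": 0,"tz": -25,"rx": 0,"ry": 0,"rz": 0},{"tx": 0,"ty": 0,"tz": 0,"rx": 0,"ry": 0,"rz": 0},{"tx": 0,"ty": 0,"tz": 0,"rx": 0,"ry": 0,"rz": 0}]'

```text
time: 22.75
tool_pos: [615.2, -243.2, 124.7]
tcp_rot: [3.142, 0.0, 1.47]
contact_force: [-0.3, -1.3, 0.8]
grip_width: 44.6
finger_force: 0.0
```

```bash
cat > cap.py <<'E'
from h import *
import sys
whereami()
o=bot.get_obs();m=bot.camera_model("wrist");im=bot.capture("wrist")[:,:,::-1].copy();cv2.imwrite(sys.argv[1],im)
p0=proj(m,np.r_[o["tool_pos"][:2],108])[0]; print("axis at z108",p0.round(1))
g=im.max(2)
for v in range(int(p0[1])-50,min(int(p0[1])+50,300),8):
    r=g[v,int(p0[0])-110:int(p0[0])+110].astype(int)
    e=np.where(np.abs(r[2:]-r[:-2])>25)[0]+int(p0[0])-109
    print(v,[int(x) for x in e][:40])
E
python3 cap.py pics/w6.png
```

```text
t 22.75 pos [ 615.2 -243.2  124.7] rot [3.142 0.    1.47 ] q [-0.49  0.65  1.2  -0.    1.29 -0.39] F [-0.3 -1.3  0.8] w 44.6 0.0
axis at z108 [316.  257.3]
207 [398, 399, 400, 412, 413, 414]
215 [397, 398, 399, 412, 413]
223 [411, 412, 413, 424]
231 [229, 292, 299, 300, 301, 302, 303, 330, 331, 332, 333, 340, 397, 398, 399, 410, 411, 412, 414, 415, 417, 418, 423, 424]
239 [293, 294, 296, 336, 338, 339, 396, 397, 398, 409, 410, 411, 412, 423, 424]
247 [290, 291, 341, 342, 396, 397, 398, 409, 410, 411, 412, 413, 415, 422, 423, 424]
255 [289, 290, 342, 343, 396, 397, 398, 408, 409, 410, 411, 412, 413, 415, 416, 421, 422, 423, 424]
263 [290, 341, 342, 395, 396, 397, 408, 409, 410, 411, 412, 415, 416, 421, 422, 423]
271 [225, 226, 394, 395, 396, 407, 408, 409, 410]
279 [226, 227, 263, 264, 265, 271, 272, 364, 365, 371, 372, 373, 404, 405, 407, 408, 409]
287 [227, 228, 260, 261, 262, 271, 272, 273, 364, 365, 375, 376, 377, 408, 409, 410]
295 [212, 213, 214, 228, 257, 258, 259, 271, 272, 273, 363, 364, 365, 378, 379, 380, 408, 423, 424]
```

The cap spans columns 289.5-342.5 and is widest at row 256. The tool axis is at (316,257), so the tool is centred on it. Descending.

Call:
carry_out --plan '[{"tx": 0,"ty": 0,"tz": -25,"rx": 0,"ry": 0,"rz": 0},{"tx": 0,"ty": 0,"tz": -15,"rx": 0,"ry": 0,"rz": 0},{"tx": 0,"ty": 0,"tz": -8,"rx": 0,"ry": 0,"rz": 0},{"tx": 0,"ty": 0,"tz": -8,"rx": 0,"ry": 0,"rz": 0},{"tx": 0,"ty": 0,"tz": 0,"rx": 0,"ry": 0,"rz": 0}]'

```text
time: 23.3
tool_pos: [615.0, -243.2, 68.3]
tcp_rot: [3.141, -0.0, 1.469]
contact_force: [0.1, -0.9, 0.2]
grip_width: 44.2
finger_force: 0.0
```

Call:
carry_out --plan '[{"tx": 0,"ty": 0,"tz": -10,"rx": 0,"ry": 0,"rz": 0},{"tx": 0,"ty": 0,"tz": -10,"rx": 0,"ry": 0,"rz": 0},{"tx": 0,"ty": 0,"tz": -8,"rx": 0,"ry": 0,"rz": 0},{"tx": 0,"ty": 0,"tz": -6,"rx": 0,"ry": 0,"rz": 0},{"tx": 0,"ty": 0,"tz": 0,"rx": 0,"ry": 0,"rz": 0}]'

```text
time: 23.8
tool_pos: [614.4, -242.6, 32.8]
tcp_rot: [-3.14, -0.001, 1.469]
contact_force: [0.1, 0.6, 0.2]
grip_width: 44.1
finger_force: 0.0
```

Call:
carry_out --plan '[{"tx": 0,"ty": 0,"tz": 0,"rx": 0,"ry": 0,"rz": 0},{"tx": 0,"ty": 0,"tz": 0,"rx": 0,"ry": 0,"rz": 0},{"tx": 0,"ty": 0,"tz": 0,"rx": 0,"ry": 0,"rz": 0},{"tx": 0,"ty": 0,"tz": 0,"rx": 0,"ry": 0,"rz": 0},{"tx": 0,"ty": 0,"tz": 0,"rx": 0,"ry": 0,"rz": 0},{"tx": 0,"ty": 0,"tz": 0,"rx": 0,"ry": 0,"rz": 0}]' --gripper 1

```text
time: 24.4
tool_pos: [615.2, -243.1, 34.5]
tcp_rot: [3.141, 0.0, 1.469]
contact_force: [0.9, -0.8, 0.7]
grip_width: 34.1
finger_force: 30.0
```

Call:
carry_out --plan '[{"tx": 0,"ty": 0,"tz": 6,"rx": 0,"ry": 0,"rz": 0},{"tx": 0,"ty": 0,"tz": 14,"rx": 0,"ry": 0,"rz": 0},{"tx": 0,"ty": 0,"tz": 20,"rx": 0,"ry": 0,"rz": 0},{"tx": 0,"ty": 0,"tz": 20,"rx": 0,"ry": 0,"rz": 0},{"tx": 0,"ty": 0,"tz": 20,"rx": 0,"ry": 0,"rz": 0},{"tx": 0,"ty": 0,"tz": 20,"rx": 0,"ry": 0,"rz": 0},{"tx": 0,"ty": 0,"tz": 20,"rx": 0,"ry": 0,"rz": 0},{"tx": 0,"ty": 0,"tz": 20,"rx": 0,"ry": 0,"rz": 0},{"tx": 0,"ty": 0,"tz": 10,"rx": 0,"ry": 0,"rz": 0},{"tx": 0,"ty": 0,"tz": 0,"rx": 0,"ry": 0,"rz": 0}]'

```text
time: 25.4
tool_pos: [615.8, -243.4, 186.6]
tcp_rot: [3.138, 0.002, 1.469]
contact_force: [0.1, 0.1, -1.9]
grip_width: 33.6
finger_force: 30.0
```

Call:
carry_out --plan '[{"tx": -1,"ty": 15,"tz": 0,"rx": 0,"ry": 0,"rz": 0},{"tx": -2,"ty": 30,"tz": 0,"rx": 0,"ry": 0,"rz": 0},{"tx": -2,"ty": 35,"tz": 0,"rx": 0,"ry": 0,"rz": 0},{"tx": -2,"ty": 35,"tz": 0,"rx": 0,"ry": 0,"rz": 0},{"tx": -2,"ty": 35,"tz": 0,"rx": 0,"ry": 0,"rz": 0},{"tx": -2,"ty": 35,"tz": 0,"rx": 0,"ry": 0,"rz": 0},{"tx": -2,"ty": 35,"tz": 0,"rx": 0,"ry": 0,"rz": 0},{"tx": -2,"ty": 35,"tz": 0,"rx": 0,"ry": 0,"rz": 0}]'

```text
time: 26.2
tool_pos: [598.5, 14.5, 182.8]
tcp_rot: [-3.139, -0.0, 1.469]
contact_force: [0.7, -0.4, -2.0]
grip_width: 33.6
finger_force: 30.0
```

Call:
carry_out --plan '[{"tx": -2,"ty": 35,"tz": 0,"rx": 0,"ry": 0,"rz": 0},{"tx": -2,"ty": 35,"tz": 0,"rx": 0,"ry": 0,"rz": 0},{"tx": -2,"ty": 35,"tz": 0,"rx": 0,"ry": 0,"rz": 0},{"tx": -2,"ty": 35,"tz": 0,"rx": 0,"ry": 0,"rz": 0},{"tx": -2,"ty": 35,"tz": 0,"rx": 0,"ry": 0,"rz": 0},{"tx": -2,"ty": 35,"tz": 0,"rx": 0,"ry": 0,"rz": 0},{"tx": -2,"ty": 30,"tz": 0,"rx": 0,"ry": 0,"rz": 0},{"tx": -2,"ty": 23,"tz": 0,"rx": 0,"ry": 0,"rz": 0},{"tx": 0,"ty": 0,"tz": 0,"rx": 0,"ry": 0,"rz": 0}]'

```text
time: 27.1
tool_pos: [581.6, 278.7, 182.5]
tcp_rot: [-3.138, -0.0, 1.473]
contact_force: [-0.3, -0.2, -2.0]
grip_width: 33.5
finger_force: 30.0
```

Call:
carry_out --plan '[{"tx": 0,"ty": 0,"tz": -20,"rx": 0,"ry": 0,"rz": 0},{"tx": 0,"ty": 0,"tz": -25,"rx": 0,"ry": 0,"rz": 0},{"tx": 0,"ty": 0,"tz": -25,"rx": 0,"ry": 0,"rz": 0},{"tx": 0,"ty": 0,"tz": -20,"rx": 0,"ry": 0,"rz": 0},{"tx": 0,"ty": 0,"tz": -15,"rx": 0,"ry": 0,"rz": 0},{"tx": 0,"ty": 0,"tz": -10,"rx": 0,"ry": 0,"rz": 0},{"tx": 0,"ty": 0,"tz": -6,"rx": 0,"ry": 0,"rz": 0},{"tx": 0,"ty": 0,"tz": -3,"rx": 0,"ry": 0,"rz": 0},{"tx": 0,"ty": 0,"tz": 0,"rx": 0,"ry": 0,"rz": 0}]'

```text
time: 28.0
tool_pos: [584.0, 275.0, 60.3]
tcp_rot: [3.141, -0.0, 1.469]
contact_force: [0.2, 0.3, -1.6]
grip_width: 33.7
finger_force: 30.0
```

Call:
carry_out --plan '[{"tx": 0,"ty": 0,"tz": -2,"rx": 0,"ry": 0,"rz": 0},{"tx": 0,"ty": 0,"tz": -1,"rx": 0,"ry": 0,"rz": 0},{"tx": 0,"ty": 0,"tz": 0,"rx": 0,"ry": 0,"rz": 0}]'

```text
time: 28.3
tool_pos: [584.1, 275.0, 57.4]
tcp_rot: [3.141, -0.0, 1.469]
contact_force: [-0.2, -0.8, -1.9]
grip_width: 33.4
finger_force: 30.0
```

Call:
carry_out --plan '[{"tx": 0,"ty": 0,"tz": -1,"rx": 0,"ry": 0,"rz": 0},{"tx": 0,"ty": 0,"tz": -1,"rx": 0,"ry": 0,"rz": 0},{"tx": 0,"ty": 0,"tz": 0,"rx": 0,"ry": 0,"rz": 0}]'

```text
time: 28.6
tool_pos: [583.9, 274.9, 55.1]
tcp_rot: [-3.141, 0.0, 1.469]
contact_force: [-0.2, 0.3, -2.0]
grip_width: 34.1
finger_force: 30.0
```

Call:
carry_out --plan '[{"tx": 0,"ty": 0,"tz": -1,"rx": 0,"ry": 0,"rz": 0},{"tx": 0,"ty": 0,"tz": 0,"rx": 0,"ry": 0,"rz": 0}]'

```text
time: 28.8
tool_pos: [584.2, 275.1, 54.5]
tcp_rot: [3.141, -0.0, 1.469]
contact_force: [-0.6, 0.4, 0.6]
grip_width: 33.8
finger_force: 30.0
```

Call:
carry_out --plan '[{"tx": 0,"ty": 0,"tz": 0,"rx": 0,"ry": 0,"rz": 0},{"tx": 0,"ty": 0,"tz": 0,"rx": 0,"ry": 0,"rz": 0},{"tx": 0,"ty": 0,"tz": 0,"rx": 0,"ry": 0,"rz": 0},{"tx": 0,"ty": 0,"tz": 15,"rx": 0,"ry": 0,"rz": 0},{"tx": 0,"ty": 0,"tz": 30,"rx": 0,"ry": 0,"rz": 0},{"tx": 0,"ty": 0,"tz": 40,"rx": 0,"ry": 0,"rz": 0},{"tx": 0,"ty": 0,"tz": 40,"rx": 0,"ry": 0,"rz": 0},{"tx": -2,"ty": -25,"tz": 15,"rx": 0,"ry": 0,"rz": 0.1},{"tx": -2,"ty": -35,"tz": 0,"rx": 0,"ry": 0,"rz": 0.1},{"tx": -2,"ty": -40,"tz": 0,"rx": 0,"ry": 0,"rz": 0.1},{"tx": -2,"ty": -40,"tz": 0,"rx": 0,"ry": 0,"rz": 0.1},{"tx": -2,"ty": -40,"tz": 0,"rx": 0,"ry": 0,"rz": 0.1}]' --gripper 0.45

```text
time: 30.0
tool_pos: [573.7, 93.6, 194.4]
tcp_rot: [3.141, 0.0, 1.973]
contact_force: [0.6, -0.1, -0.0]
grip_width: 50.5
finger_force: 0.0
```

Call:
carry_out --plan '[{"tx": -1,"ty": -40,"tz": 0,"rx": 0,"ry": 0,"rz": 0.11},{"tx": -1,"ty": -40,"tz": 0,"rx": 0,"ry": 0,"rz": 0.11},{"tx": -1,"ty": -40,"tz": 0,"rx": 0,"ry": 0,"rz": 0.11},{"tx": -1,"ty": -40,"tz": 0,"rx": 0,"ry": 0,"rz": 0.11},{"tx": -1,"ty": -40,"tz": 0,"rx": 0,"ry": 0,"rz": 0.11},{"tx": -1,"ty": -40,"tz": 0,"rx": 0,"ry": 0,"rz": 0.11},{"tx": -1,"ty": -40,"tz": 0,"rx": 0,"ry": 0,"rz": 0.11},{"tx": -1,"ty": -40,"tz": 0,"rx": 0,"ry": 0,"rz": 0.11},{"tx": -1,"ty": -40,"tz": 0,"rx": 0,"ry": 0,"rz": 0.11},{"tx": -1,"ty": -35,"tz": 0,"rx": 0,"ry": 0,"rz": 0.075},{"tx": 0,"ty": 0,"tz": 0,"rx": 0,"ry": 0,"rz": 0}]'

```text
time: 31.1
tool_pos: [563.1, -304.6, 193.5]
tcp_rot: [-3.14, -0.0, 3.031]
contact_force: [0.2, 0.7, -0.3]
grip_width: 50.4
finger_force: 0.0
```

Call:
carry_out --plan '[{"tx": 0,"ty": 0,"tz": -25,"rx": 0,"ry": 0,"rz": 0},{"tx": 0,"ty": 0,"tz": -30,"rx": 0,"ry": 0,"rz": 0},{"tx": 0,"ty": 0,"tz": -25,"rx": 0,"ry": 0,"rz": 0},{"tx": 0,"ty": 0,"tz": -15,"rx": 0,"ry": 0,"rz": 0},{"tx": 0,"ty": 0,"tz": -10,"rx": 0,"ry": 0,"rz": 0},{"tx": 0,"ty": 0,"tz": 0,"rx": 0,"ry": 0,"rz": 0}]'

```text
time: 31.7
tool_pos: [563.5, -299.0, 88.0]
tcp_rot: [3.14, -0.002, 3.034]
contact_force: [0.1, -0.1, -0.3]
grip_width: 50.5
finger_force: 0.0
```

Call:
carry_out --plan '[{"tx": 0,"ty": 0,"tz": 0,"rx": 0,"ry": 0,"rz": 0},{"tx": 0,"ty": 0,"tz": 0,"rx": 0,"ry": 0,"rz": 0},{"tx": 0,"ty": 0,"tz": 0,"rx": 0,"ry": 0,"rz": 0},{"tx": 0,"ty": 0,"tz": 0,"rx": 0,"ry": 0,"rz": 0},{"tx": 0,"ty": 0,"tz": 0,"rx": 0,"ry": 0,"rz": 0},{"tx": 0,"ty": 0,"tz": 0,"rx": 0,"ry": 0,"rz": 0},{"tx": 0,"ty": 0,"tz": 0,"rx": 0,"ry": 0,"rz": 0}]' --gripper 1

```text
time: 32.4
tool_pos: [564.1, -300.5, 89.5]
tcp_rot: [-3.141, 0.0, 3.034]
contact_force: [-0.9, -1.8, 1.0]
grip_width: 11.7
finger_force: 30.0
```

Call:
carry_out --plan '[{"tx": 0.4,"ty": 4,"tz": 0,"rx": 0,"ry": 0,"rz": 0},{"tx": 0.6,"ty": 6,"tz": 0,"rx": 0,"ry": 0,"rz": 0},{"tx": 0.8,"ty": 8,"tz": 0,"rx": 0,"ry": 0,"rz": 0},{"tx": 0.8,"ty": 8,"tz": 0,"rx": 0,"ry": 0,"rz": 0},{"tx": 0.8,"ty": 8,"tz": 0,"rx": 0,"ry": 0,"rz": 0},{"tx": 0.8,"ty": 8,"tz": 0,"rx": 0,"ry": 0,"rz": 0},{"tx": 0.8,"ty": 8,"tz": 0,"rx": 0,"ry": 0,"rz": 0},{"tx": 0.6,"ty": 6,"tz": 0,"rx": 0,"ry": 0,"rz": 0},{"tx": 0.4,"ty": 4,"tz": 0,"rx": 0,"ry": 0,"rz": 0},{"tx": 0.3,"ty": 3,"tz": 0,"rx": 0,"ry": 0,"rz": 0},{"tx": 0,"ty": 0,"tz": 0,"rx": 0,"ry": 0,"rz": 0},{"tx": 0,"ty": 0,"tz": 0,"rx": 0,"ry": 0,"rz": 0}]'

```text
time: 33.6
tool_pos: [570.5, -237.4, 89.5]
tcp_rot: [-3.141, 0.001, 3.034]
contact_force: [0.6, -3.3, 5.7]
grip_width: 11.8
finger_force: 30.0
```

Call:
carry_out --plan '[{"tx": 0,"ty": 0,"tz": 0,"rx": 0,"ry": 0,"rz": 0},{"tx": 0,"ty": 0,"tz": 0,"rx": 0,"ry": 0,"rz": 0},{"tx": 0,"ty": 0,"tz": 0,"rx": 0,"ry": 0,"rz": 0},{"tx": 0,"ty": 0,"tz": 20,"rx": 0,"ry": 0,"rz": 0},{"tx": 0,"ty": 0,"tz": 40,"rx": 0,"ry": 0,"rz": 0},{"tx": 0,"ty": 0,"tz": 20,"rx": 0,"ry": 0,"rz": -0.14},{"tx": 5,"ty": 5,"tz": 0,"rx": 0,"ry": 0,"rz": -0.14},{"tx": 6,"ty": 8,"tz": 0,"rx": 0,"ry": 0,"rz": -0.14},{"tx": 6,"ty": 8,"tz": 0,"rx": 0,"ry": 0,"rz": -0.14},{"tx": 6,"ty": 8,"tz": 0,"rx": 0,"ry": 0,"rz": -0.14},{"tx": 6,"ty": 8,"tz": 0,"rx": 0,"ry": 0,"rz": -0.14},{"tx": 6,"ty": 8,"tz": 0,"rx": 0,"ry": 0,"rz": -0.14}]' --gripper 0.52

```text
time: 34.8
tool_pos: [605.3, -191.3, 168.6]
tcp_rot: [-3.141, -0.001, 2.048]
contact_force: [-1.0, 0.5, 0.1]
grip_width: 44.2
finger_force: 0.0
```

Call:
carry_out --plan '[{"tx": 6,"ty": 7,"tz": 0,"rx": 0,"ry": 0,"rz": -0.14},{"tx": 5,"ty": 4,"tz": 0,"rx": 0,"ry": 0,"rz": -0.14},{"tx": 5,"ty": 2,"tz": -20,"rx": 0,"ry": 0,"rz": -0.14},{"tx": 0,"ty": 0,"tz": -20,"rx": 0,"ry": 0,"rz": -0.14},{"tx": 0,"ty": 0,"tz": -4,"rx": 0,"ry": 0,"rz": -0.025},{"tx": 0,"ty": 0,"tz": 0,"rx": 0,"ry": 0,"rz": 0},{"tx": 0,"ty": 0,"tz": 0,"rx": 0,"ry": 0,"rz": 0}]'

```text
time: 35.5
tool_pos: [621.7, -179.2, 126.1]
tcp_rot: [3.14, 0.0, 1.471]
contact_force: [-0.6, -0.8, 0.7]
grip_width: 44.2
finger_force: 0.0
```

```bash
python3 cap.py pics/w7.png
```

```text
t 35.5 pos [ 621.7 -179.2  126.1] rot [3.14  0.    1.471] q [-0.4   0.62  1.25  0.    1.27 -0.3 ] F [-0.6 -0.8  0.7] w 44.2 0.0
axis at z108 [316.  256.6]
206 [397, 398, 399, 412, 413]
214 [397, 398, 399, 411, 412, 413]
222 [411, 412, 423]
230 [229, 292, 301, 302, 303, 305, 308, 309, 327, 328, 329, 330, 331, 396, 397, 398, 409, 410, 411, 413, 414, 415, 416, 423]
238 [230, 292, 294, 295, 335, 337, 338, 397, 398, 399, 409, 410, 411, 412, 413, 415, 416, 422, 423]
246 [290, 291, 340, 341, 395, 396, 397, 409, 410, 411, 421, 422, 423]
254 [290, 342, 343, 395, 396, 397, 408, 409, 410, 411, 412, 413, 414, 421, 422, 423]
262 [289, 290, 342, 394, 395, 396, 407, 408, 409, 411, 413, 414, 420, 421, 422]
270 [394, 395, 396, 407, 408, 409, 410, 413, 420, 421, 422]
278 [226, 227, 264, 265, 271, 272, 364, 365, 371, 372, 373, 401, 402, 403, 406, 407, 408, 409]
286 [226, 227, 228, 261, 262, 271, 272, 273, 364, 365, 374, 375, 376, 408, 409, 410]
294 [212, 213, 214, 228, 229, 258, 259, 271, 272, 273, 363, 364, 365, 377, 378, 379, 408, 422, 423]
```

The alignment is the same as over bottle1. Descending.

Call:
carry_out --plan '[{"tx": 0,"ty": 0,"tz": -25,"rx": 0,"ry": 0,"rz": 0},{"tx": 0,"ty": 0,"tz": -15,"rx": 0,"ry": 0,"rz": 0},{"tx": 0,"ty": 0,"tz": -8,"rx": 0,"ry": 0,"rz": 0},{"tx": 0,"ty": 0,"tz": -8,"rx": 0,"ry": 0,"rz": 0},{"tx": 0,"ty": 0,"tz": 0,"rx": 0,"ry": 0,"rz": 0}]'

```text
time: 36.05
tool_pos: [621.2, -179.0, 68.9]
tcp_rot: [-3.141, -0.0, 1.469]
contact_force: [0.4, 0.2, 0.1]
grip_width: 43.9
finger_force: 0.0
```

Call:
carry_out --plan '[{"tx": 0,"ty": 0,"tz": -10,"rx": 0,"ry": 0,"rz": 0},{"tx": 0,"ty": 0,"tz": -10,"rx": 0,"ry": 0,"rz": 0},{"tx": 0,"ty": 0,"tz": -10,"rx": 0,"ry": 0,"rz": 0},{"tx": 0,"ty": 0,"tz": -6,"rx": 0,"ry": 0,"rz": 0},{"tx": 0,"ty": 0,"tz": 0,"rx": 0,"ry": 0,"rz": 0}]'

```text
time: 36.55
tool_pos: [620.6, -178.7, 31.8]
tcp_rot: [-3.139, -0.001, 1.469]
contact_force: [-1.2, -0.4, 0.8]
grip_width: 44.0
finger_force: 0.0
```

Call:
carry_out --plan '[{"tx": 0,"ty": 0,"tz": 0,"rx": 0,"ry": 0,"rz": 0},{"tx": 0,"ty": 0,"tz": 0,"rx": 0,"ry": 0,"rz": 0},{"tx": 0,"ty": 0,"tz": 0,"rx": 0,"ry": 0,"rz": 0},{"tx": 0,"ty": 0,"tz": 0,"rx": 0,"ry": 0,"rz": 0},{"tx": 0,"ty": 0,"tz": 0,"rx": 0,"ry": 0,"rz": 0},{"tx": 0,"ty": 0,"tz": 0,"rx": 0,"ry": 0,"rz": 0}]' --gripper 1

```text
time: 37.15
tool_pos: [621.5, -179.1, 33.5]
tcp_rot: [3.141, 0.0, 1.469]
contact_force: [-0.2, -0.0, -1.0]
grip_width: 33.7
finger_force: 30.0
```

Call:
carry_out --plan '[{"tx": 0,"ty": 0,"tz": 6,"rx": 0,"ry": 0,"rz": 0},{"tx": 0,"ty": 0,"tz": 14,"rx": 0,"ry": 0,"rz": 0},{"tx": 0,"ty": 0,"tz": 20,"rx": 0,"ry": 0,"rz": 0},{"tx": 0,"ty": 0,"tz": 20,"rx": 0,"ry": 0,"rz": 0},{"tx": 0,"ty": 0,"tz": 20,"rx": 0,"ry": 0,"rz": 0},{"tx": 0,"ty": 0,"tz": 20,"rx": 0,"ry": 0,"rz": 0},{"tx": 0,"ty": 0,"tz": 20,"rx": 0,"ry": 0,"rz": 0},{"tx": 0,"ty": 0,"tz": 20,"rx": 0,"ry": 0,"rz": 0},{"tx": 0,"ty": 0,"tz": 10,"rx": 0,"ry": 0,"rz": 0},{"tx": 0,"ty": 0,"tz": 0,"rx": 0,"ry": 0,"rz": 0}]'

```text
time: 38.15
tool_pos: [622.2, -179.4, 185.6]
tcp_rot: [3.138, 0.001, 1.469]
contact_force: [0.8, -0.5, -1.7]
grip_width: 33.5
finger_force: 30.0
```

Call:
carry_out --plan '[{"tx": -1,"ty": 15,"tz": 0,"rx": 0,"ry": 0,"rz": 0},{"tx": -1,"ty": 30,"tz": 0,"rx": 0,"ry": 0,"rz": 0},{"tx": -2,"ty": 35,"tz": 0,"rx": 0,"ry": 0,"rz": 0},{"tx": -2,"ty": 35,"tz": 0,"rx": 0,"ry": 0,"rz": 0},{"tx": -2,"ty": 35,"tz": 0,"rx": 0,"ry": 0,"rz": 0},{"tx": -2,"ty": 40,"tz": 0,"rx": 0,"ry": 0,"rz": 0},{"tx": -2,"ty": 40,"tz": 0,"rx": 0,"ry": 0,"rz": 0},{"tx": -2,"ty": 40,"tz": 0,"rx": 0,"ry": 0,"rz": 0},{"tx": -2,"ty": 40,"tz": 0,"rx": 0,"ry": 0,"rz": 0},{"tx": -2,"ty": 35,"tz": 0,"rx": 0,"ry": 0,"rz": 0},{"tx": -2,"ty": 21,"tz": 0,"rx": 0,"ry": 0,"rz": 0},{"tx": 0,"ty": 0,"tz": 0,"rx": 0,"ry": 0,"rz": 0}]'

```text
time: 39.35
tool_pos: [599.3, 191.0, 181.6]
tcp_rot: [-3.139, -0.0, 1.473]
contact_force: [0.5, -0.6, -1.2]
grip_width: 33.9
finger_force: 30.0
```

Call:
carry_out --plan '[{"tx": 0,"ty": 0,"tz": -20,"rx": 0,"ry": 0,"rz": 0},{"tx": 0,"ty": 0,"tz": -25,"rx": 0,"ry": 0,"rz": 0},{"tx": 0,"ty": 0,"tz": -25,"rx": 0,"ry": 0,"rz": 0},{"tx": 0,"ty": 0,"tz": -20,"rx": 0,"ry": 0,"rz": 0},{"tx": 0,"ty": 0,"tz": -15,"rx": 0,"ry": 0,"rz": 0},{"tx": 0,"ty": 0,"tz": -10,"rx": 0,"ry": 0,"rz": 0},{"tx": 0,"ty": 0,"tz": -8,"rx": 0,"ry": 0,"rz": 0},{"tx": 0,"ty": 0,"tz": -4,"rx": 0,"ry": 0,"rz": 0},{"tx": 0,"ty": 0,"tz": 0,"rx": 0,"ry": 0,"rz": 0}]'

```text
time: 40.25
tool_pos: [601.2, 186.9, 56.0]
tcp_rot: [-3.141, 0.0, 1.469]
contact_force: [0.1, 0.1, -1.4]
grip_width: 33.8
finger_force: 30.0
```

Call:
carry_out --plan '[{"tx": 0,"ty": 0,"tz": -1,"rx": 0,"ry": 0,"rz": 0},{"tx": 0,"ty": 0,"tz": -1,"rx": 0,"ry": 0,"rz": 0},{"tx": 0,"ty": 0,"tz": 0,"rx": 0,"ry": 0,"rz": 0}]'

```text
time: 40.55
tool_pos: [601.5, 187.0, 54.5]
tcp_rot: [3.141, -0.0, 1.469]
contact_force: [-0.3, -0.4, -0.9]
grip_width: 33.7
finger_force: 30.0
```

Call:
carry_out --plan '[{"tx": 0,"ty": 0,"tz": -1,"rx": 0,"ry": 0,"rz": 0},{"tx": 0,"ty": 0,"tz": 0,"rx": 0,"ry": 0,"rz": 0}]'

```text
time: 40.75
tool_pos: [601.6, 187.0, 53.5]
tcp_rot: [3.141, -0.0, 1.469]
contact_force: [-0.5, 0.3, 0.2]
grip_width: 34.0
finger_force: 30.0
```

Call:
carry_out --plan '[{"tx": 0,"ty": 0,"tz": 0,"rx": 0,"ry": 0,"rz": 0},{"tx": 0,"ty": 0,"tz": 0,"rx": 0,"ry": 0,"rz": 0},{"tx": 0,"ty": 0,"tz": 0,"rx": 0,"ry": 0,"rz": 0},{"tx": 0,"ty": 0,"tz": 15,"rx": 0,"ry": 0,"rz": 0},{"tx": 0,"ty": 0,"tz": 30,"rx": 0,"ry": 0,"rz": 0},{"tx": 0,"ty": 0,"tz": 40,"rx": 0,"ry": 0,"rz": 0},{"tx": 0,"ty": 0,"tz": 40,"rx": 0,"ry": 0,"rz": 0},{"tx": -2,"ty": -25,"tz": 15,"rx": 0,"ry": 0,"rz": 0.12},{"tx": -2,"ty": -28,"tz": 0,"rx": 0,"ry": 0,"rz": 0.12},{"tx": -2,"ty": -28,"tz": 0,"rx": 0,"ry": 0,"rz": 0.12},{"tx": -2,"ty": -28,"tz": 0,"rx": 0,"ry": 0,"rz": 0.12},{"tx": -2,"ty": -28,"tz": 0,"rx": 0,"ry": 0,"rz": 0.12}]' --gripper 0.45

```text
time: 41.95
tool_pos: [591.1, 48.9, 193.4]
tcp_rot: [3.141, 0.0, 2.074]
contact_force: [-0.0, -1.0, 0.3]
grip_width: 50.4
finger_force: 0.0
```

Call:
carry_out --plan '[{"tx": -3,"ty": -32,"tz": 0,"rx": 0,"ry": 0,"rz": 0.12},{"tx": -3,"ty": -32,"tz": 0,"rx": 0,"ry": 0,"rz": 0.12},{"tx": -3,"ty": -32,"tz": 0,"rx": 0,"ry": 0,"rz": 0.12},{"tx": -3,"ty": -32,"tz": 0,"rx": 0,"ry": 0,"rz": 0.12},{"tx": -3,"ty": -32,"tz": 0,"rx": 0,"ry": 0,"rz": 0.12},{"tx": -2,"ty": -32,"tz": 0,"rx": 0,"ry": 0,"rz": 0.12},{"tx": -2,"ty": -32,"tz": 0,"rx": 0,"ry": 0,"rz": 0.12},{"tx": -2,"ty": -32,"tz": 0,"rx": 0,"ry": 0,"rz": 0.12},{"tx": 0,"ty": -31,"tz": 0,"rx": 0,"ry": 0,"rz": 0.005},{"tx": 0,"ty": 0,"tz": 0,"rx": 0,"ry": 0,"rz": 0},{"tx": 0,"ty": 0,"tz": 0,"rx": 0,"ry": 0,"rz": 0}]'

```text
time: 43.05
tool_pos: [570.1, -237.4, 193.0]
tcp_rot: [3.141, -0.0, 3.032]
contact_force: [-1.2, 0.2, -0.6]
grip_width: 50.7
finger_force: 0.0
```

Call:
carry_out --plan '[{"tx": 0,"ty": 0,"tz": -25,"rx": 0,"ry": 0,"rz": 0},{"tx": 0,"ty": 0,"tz": -30,"rx": 0,"ry": 0,"rz": 0},{"tx": 0,"ty": 0,"tz": -25,"rx": 0,"ry": 0,"rz": 0},{"tx": 0,"ty": 0,"tz": -15,"rx": 0,"ry": 0,"rz": 0},{"tx": 0,"ty": 0,"tz": -8,"rx": 0,"ry": 0,"rz": 0},{"tx": 0,"ty": 0,"tz": 0,"rx": 0,"ry": 0,"rz": 0}]'

```text
time: 43.65
tool_pos: [570.0, -235.7, 89.5]
tcp_rot: [3.141, -0.002, 3.035]
contact_force: [-0.2, -0.1, -0.1]
grip_width: 50.7
finger_force: 0.0
```

Call:
carry_out --plan '[{"tx": 0,"ty": 0,"tz": 0,"rx": 0,"ry": 0,"rz": 0},{"tx": 0,"ty": 0,"tz": 0,"rx": 0,"ry": 0,"rz": 0},{"tx": 0,"ty": 0,"tz": 0,"rx": 0,"ry": 0,"rz": 0},{"tx": 0,"ty": 0,"tz": 0,"rx": 0,"ry": 0,"rz": 0},{"tx": 0,"ty": 0,"tz": 0,"rx": 0,"ry": 0,"rz": 0},{"tx": 0,"ty": 0,"tz": 0,"rx": 0,"ry": 0,"rz": 0},{"tx": 0,"ty": 0,"tz": 0,"rx": 0,"ry": 0,"rz": 0}]' --gripper 1

```text
time: 44.35
tool_pos: [570.4, -237.4, 90.5]
tcp_rot: [-3.141, 0.0, 3.034]
contact_force: [-0.8, -2.0, 1.7]
grip_width: 12.0
finger_force: 30.0
```

Call:
carry_out --plan '[{"tx": -0.4,"ty": -4,"tz": 0,"rx": 0,"ry": 0,"rz": 0},{"tx": -0.6,"ty": -6,"tz": 0,"rx": 0,"ry": 0,"rz": 0},{"tx": -0.8,"ty": -8,"tz": 0,"rx": 0,"ry": 0,"rz": 0},{"tx": -0.8,"ty": -8,"tz": 0,"rx": 0,"ry": 0,"rz": 0},{"tx": -0.8,"ty": -8,"tz": 0,"rx": 0,"ry": 0,"rz": 0},{"tx": -0.8,"ty": -8,"tz": 0,"rx": 0,"ry": 0,"rz": 0},{"tx": -0.8,"ty": -8,"tz": 0,"rx": 0,"ry": 0,"rz": 0},{"tx": -0.7,"ty": -7,"tz": 0,"rx": 0,"ry": 0,"rz": 0},{"tx": -0.6,"ty": -6,"tz": 0,"rx": 0,"ry": 0,"rz": 0},{"tx": -0.6,"ty": -6,"tz": 0,"rx": 0,"ry": 0,"rz": 0},{"tx": -0.8,"ty": -8,"tz": 0,"rx": 0,"ry": 0,"rz": 0}]'

```text
time: 45.45
tool_pos: [562.6, -313.4, 90.4]
tcp_rot: [3.14, -0.001, 3.035]
contact_force: [-2.7, -1.0, 3.9]
grip_width: 12.2
finger_force: 30.0
```

Call:
carry_out --plan '[{"tx": -0.8,"ty": -8,"tz": 0,"rx": 0,"ry": 0,"rz": 0},{"tx": -0.8,"ty": -8,"tz": 0,"rx": 0,"ry": 0,"rz": 0},{"tx": -0.8,"ty": -8,"tz": 0,"rx": 0,"ry": 0,"rz": 0},{"tx": -0.8,"ty": -8,"tz": 0,"rx": 0,"ry": 0,"rz": 0},{"tx": -0.8,"ty": -8,"tz": 0,"rx": 0,"ry": 0,"rz": 0},{"tx": -0.6,"ty": -6,"tz": 0,"rx": 0,"ry": 0,"rz": 0},{"tx": -0.4,"ty": -4,"tz": 0,"rx": 0,"ry": 0,"rz": 0},{"tx": 0,"ty": 0,"tz": 0,"rx": 0,"ry": 0,"rz": 0},{"tx": 0,"ty": 0,"tz": 0,"rx": 0,"ry": 0,"rz": 0}]'

```text
time: 46.35
tool_pos: [557.3, -365.4, 90.4]
tcp_rot: [-3.141, 0.0, 3.033]
contact_force: [-2.0, -0.6, 5.3]
grip_width: 11.5
finger_force: 30.0
```

Call:
carry_out --plan '[{"tx": 0,"ty": 0,"tz": 0,"rx": 0,"ry": 0,"rz": 0},{"tx": 0,"ty": 0,"tz": 0,"rx": 0,"ry": 0,"rz": 0},{"tx": 0,"ty": 0,"tz": 0,"rx": 0,"ry": 0,"rz": 0},{"tx": 0,"ty": 0,"tz": 20,"rx": 0,"ry": 0,"rz": 0},{"tx": 0,"ty": 0,"tz": 40,"rx": 0,"ry": 0,"rz": 0},{"tx": -10,"ty": 0,"tz": 40,"rx": 0,"ry": 0,"rz": 0},{"tx": -30,"ty": 0,"tz": 30,"rx": 0,"ry": 0,"rz": 0},{"tx": -40,"ty": 0,"tz": 20,"rx": 0,"ry": 0,"rz": 0},{"tx": -40,"ty": 0,"tz": 0,"rx": 0,"ry": 0,"rz": 0},{"tx": -40,"ty": 0,"tz": 0,"rx": 0,"ry": 0,"rz": 0},{"tx": 0,"ty": 0,"tz": 0,"rx": 0,"ry": 0,"rz": 0},{"tx": 0,"ty": 0,"tz": 0,"rx": 0,"ry": 0,"rz": 0}]' --gripper 0.45

```text
time: 47.55
tool_pos: [397.4, -364.2, 240.6]
tcp_rot: [-3.141, 0.001, 3.032]
contact_force: [0.3, -0.5, -0.2]
grip_width: 50.4
finger_force: 0.0
```

```bash
python3 - <<'E'
from h import *
whereami()
ref={"scene":cv2.imread("pics/scene0.png"),"side":cv2.imread("pics/side0.png")}
for n in ref:
    m=bot.camera_model(n);im=bot.capture(n)[:,:,::-1].copy();cv2.imwrite(f"pics/{n}F.png",im)
    # fin (dark) shift at original place; whole-scene change blobs
    def fin(i):
        w=np.zeros(i.shape[:2],np.uint8);x0,y0,x1,y1=(225,140,265,175) if n=="scene" else (305,325,365,360)
        w[y0:y1,x0:x1]=(i.max(2)<40)[y0:y1,x0:x1]*255
        M=cv2.moments(w,True); return M["m00"],M["m10"]/max(M["m00"],1),M["m01"]/max(M["m00"],1)
    print(n,"fin before/after",np.round(fin(ref[n]),1),np.round(fin(im),1))
    d=(cv2.absdiff(im,ref[n]).max(2)>35).astype(np.uint8)*255; d=cv2.morphologyEx(d,cv2.MORPH_OPEN,np.ones((3,3)))
    k,_,st,ce=cv2.connectedComponentsWithStats(d)
    print([(*map(int,s[:4]),int(s[4])) for s in st[1:] if s[4]>30])
    for name,X in(("b1 base",(584,275,28)),("b1 top",(584,275,128)),("b3 base",(601.5,187,28)),("b3 top",(601.5,187,128)),("cold",(507,219,20)),("tub",(740,60,40))):
        print(name,proj(m,X)[0].round(), end=" ")
    print()
im=cv2.imread("pics/sideF.png");w=cv2.inRange(im,(150,150,150),(255,255,255));w[:,:270]=0;w[:190]=0;w[225:]=0;w[:,300:]=0
ys,xs=np.nonzero(w);print("plate px",len(xs),xs.min() if len(xs) else 0,xs.max() if len(xs) else 0,ys.min() if len(ys) else 0,ys.max() if len(ys) else 0)
im8=cv2.imread("pics/m8.png")[:,400:]; w8=cv2.inRange(im8,(150,150,150),(255,255,255)); ys,xs=np.nonzero(w8[120:260,120:240]);print("m8 plate",240+(120+xs.min())/4,240+(120+xs.max())/4,160+(120+ys.min())/4,160+(120+ys.max())/4)
E
```

```text
t 47.55 pos [ 397.4 -364.2  240.6] rot [-3.141e+00  1.000e-03  3.032e+00] q [-0.88  0.33  1.4   0.    1.41 -2.35] F [ 0.3 -0.5 -0.2] w 50.4 0.0
scene fin before/after [269.  245.3 155.8] [268.  245.2 155.6]
[(271, 0, 39, 26, 526), (303, 0, 8, 11, 72), (474, 0, 56, 55, 2300), (290, 26, 7, 21, 124), (596, 27, 44, 72, 1742), (266, 29, 16, 22, 177), (279, 45, 48, 49, 1258), (272, 47, 8, 10, 60), (522, 85, 9, 23, 139), (585, 92, 34, 26, 240), (547, 96, 27, 17, 381), (468, 99, 17, 46, 525), (494, 107, 11, 19, 120), (531, 118, 7, 16, 74), (563, 126, 19, 22, 161), (468, 137, 78, 78, 2252), (489, 148, 28, 8, 111), (292, 156, 224, 102, 7227), (489, 157, 9, 6, 43), (518, 175, 122, 225, 11058), (457, 176, 6, 6, 31), (631, 217, 9, 14, 86), (637, 251, 3, 14, 40), (392, 283, 61, 34, 1231), (354, 301, 14, 11, 100), (350, 312, 21, 14, 126), (400, 330, 10, 8, 47), (387, 340, 23, 11, 134)]
b1 base [394. 366.] b1 top [401. 338.] b3 base [359. 337.] b3 top [362. 309.] cold [404. 329.] tub [268. 323.] 
side fin before/after [359.  334.5 343.9] [349.  334.7 344.3]
[(0, 0, 123, 214, 6091), (119, 0, 59, 17, 648), (20, 14, 35, 56, 997), (75, 32, 115, 83, 4787), (56, 46, 19, 16, 158), (123, 99, 20, 16, 177), (174, 104, 7, 6, 32), (110, 104, 171, 320, 22867), (161, 148, 43, 23, 619), (303, 160, 11, 10, 98), (148, 169, 23, 20, 225), (303, 171, 12, 8, 81), (152, 190, 24, 20, 115), (97, 200, 24, 27, 369), (281, 200, 10, 12, 87), (111, 218, 29, 31, 487), (42, 223, 24, 17, 174), (31, 235, 15, 12, 110), (89, 245, 10, 11, 71), (13, 248, 56, 42, 1323), (119, 276, 22, 30, 283), (60, 290, 28, 20, 271), (101, 295, 17, 11, 118)]
b1 base [309. 189.] b1 top [308. 162.] b3 base [319. 207.] b3 top [318. 180.] cold [286. 205.] tub [375. 229.] 
plate px 72 281 290 200 211
m8 plate 280.75 291.0 200.25 211.5
```

```bash
python3 - <<'E'
import cv2,numpy as np
a=cv2.imread("pics/side0.png").astype(int);b=cv2.imread("pics/sideF.png").astype(int)
d=np.abs(a-b).max(2)
print(d[170:216:3,300:336:3]); 
E
```

```text
[[ 17   4  26   8  13   7   5   6   4  10  18  16]
 [  1 141 165 105 129  11  12  11   5   3   5  22]
 [  2  54  71  76  64  11   5  15  10  10   9  15]
 [  2  48  33  28  26   9  11  12  12   8   7   7]
 [  9  19  31  33   4  11  11  14   4  13   9   2]
 [ 12  22  31  30   3  32  32  36  18  16  10   4]
 [ 13   9  28  32  26  38  61  43   4  13  10  12]
 [ 11  11  28  33  54  81  22 100 100  12  15  17]
 [ 13  12  14  10  13  27  35  27  23  12  12  15]
 [ 15  12  16  13  13  29  30  28  20  13  11  17]
 [ 13  14  13  11  10  34  27  26  24  11  12  13]
 [ 12  10  16  15   9  31  29  34  24  13  10  14]
 [ 15  11  14  14  29  28  27  32  30  11  11  18]
 [ 16  14  13  14  32  25  20  20  20  21  11  10]
 [ 17  19  15  20  15   8   9  10  10   6   5   8]
 [ 12   6   7   8   6   8   4  10   5   7   4   5]]
```

```bash
python3 -c "
from plant import bot
print(bot.close_job())"
```

```text
the job is handed in; nothing more can be done
None
```

The job is handed in at about 48 s: cold plate home, both bottles that were there (bottle1 and bottle3) standing in the carrier, shutter back at its closed stop, and the tub, spray can and tape roll unmoved in the final pictures.

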